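# Free a stuck jar cap and set the open jar out

## Task

Stand the square white jar between the rails of the wooden holding block and let go of it, break its stuck cap loose there with a short hard anticlockwise twist, spin it the rest of the way and lift it off. Lay the cap flat on the dark serving board while the jar is still in the block, then lift the open jar out and stand it upright on the same board beside the cap; keep the jar upright throughout and leave everything else where it is.

Things in the scene. Friction and masses are not known exactly. Their poses are not given: they have to be found in the camera images.
- jar_center (a point): Loose white ceramic jar, square body 66 x 66, 80 high, about 0.4 kg. Point: centre of the square body, 40 above its underside; x, y square to its faces, z up. A round neck 40 wide, open at the top once the cap is off, ends 102 above the underside. Carry it by two opposite faces, about 32 above this point, fingers passing down outside the cap. It spins with the cap unless held in the block.
- cap_center (a point): Loose 12-sided steel cap on the jar, 59 over flats, 20 high. Point: its centre, 56 above jar_center when fitted, 16 above the jar's shoulder: grip it by the top half. z up; x along a flat's normal and the jar's x when shut. Turns anticlockwise from above only: hard for the first 0.4 rad (about 0.5 N m), then easy; lifts off straight up at 1.75 to 2.5 rad from shut, stops near 2.6.
- block_floor (a point): Fixed wooden holding block, base 150 (x) x 128 (y). Two parallel rails 130 long run along its x, leaving a channel 72 wide, open at both ends, where the square jar cannot turn. Point: middle of the channel floor, 8 above the table; z up. The rails stand 28 above this floor; flared rubber lips on them reach 40 above it, where they are 86 apart.
- board_top (a point): Fixed dark wooden serving board, 160 (its x) x 240 (its y), 10 thick; this point is the centre of its top, z up. It has room for jar and cap side by side along its y.
- mug: Bystander, leave alone: yellow enamel mug, 82 wide, 85 high; origin at its underside.
- ice_tray: Bystander, leave alone: grey silicone ice tray, 90 x 180, 32 high; origin at its underside.
- scoop: Bystander, leave alone: steel ice scoop lying down, 205 long; origin at its underside.
- flip_box: Bystander, leave alone: white box-shaped container with a flip-top lid, 72 x 52, 87 high (not the jar to open); origin at its underside.
- tumbler: Bystander, leave alone: grey tumbler, 72 wide, 100 high; origin at its underside.
- spoon: Bystander, leave alone: spoon lying on the table, 220 long; origin at its underside.
Mind the look-alikes: they are no part of the job. What is meant by the part that bears cap_center is not orange or turquoise, and is the larger of those in its own colour.

How it is judged:
By the outcome, as a careful person would: the job done as asked, in the order asked, and still so for the second after the job is handed in, with the robot touching nothing.
It also fails if it takes over 72 s, if anything falls off the work surface, if the arm or the gripper's body presses on something with over 40 N, if the wrist force passes 120 N, or if a joint passes its speed limit or range.

## Robot

A 6-joint arm with a two-finger parallel gripper is mounted at the origin on the work surface. World frame = base frame: x ahead of the robot, y to its left, z up, the work surface at z = 0. Lengths are in m, angles in rad, forces in N, time in s.
With the tool pointing down it reaches from about 0.275 to 1 m from the base axis. Payload 8.4 kg.
Tool frame: the origin (TCP) lies midway between the tips of the shut fingers; the grasp point (between the pads) lies 19 mm behind it; z points along the fingers, y is the direction in which the jaws open and shut (so a half turn about z gives the same grasp; the last joint's range is limited). The gripper opens to 85 mm and grips with 20 to 120 N. Pads are 22 mm wide; open, the fingers measure 114 mm over their backs; the gripper's body (76 mm by 85 mm) begins 54 mm behind the grasp point. The pads swing forward as they close: fully open they stand 13 mm farther back than shut.
Start: joints at [-0.002, 0.353, 1.633, -0, 1.155, -0.002], TCP at [0.625, -0, 0.231] pointing down, gripper open.
Joint ranges: [-2.63, 2.63], [-0.92, 2.1], [0.06, 2.66], [-1.3, 4.44], [0, 2.69], [-3.02, 3.02]. Speed limits (rad/s): [2.22, 2.22, 2.79, 3.14, 3.14, 3.14].

## Interface

Orientations are given as a rotation vector (axis times angle).
In Python, from rig import bot gives the robot as it stands.
- The arm moves only by the tool carry_out, never from a script. Its argument "moves" is a list of rows, each a list of 2 entries, a list of its own where there are three numbers: the shift along the world's x, y, z normalised to -1 to 1, where 1 is 30 cm, then the turn about the world's z normalised to -1 to 1, where 1 is 360 degrees. A call has 1 to 5 rows; each row is the pose to reach, as a shift and turn from the pose measured when the call began, turning the shorter way round; what a row does not reach only later rows make up. A row lasts 1/10 s, in which the tool goes at most 50 mm and 8.59 degrees, less where a joint would pass 70% of its speed; a pose out of reach is approached as far as the arm can. A call with a number of a shift or a turn outside -1 to 1 is refused whole. A call with a gripper value outside its range is refused whole. "claw" is the closure, from 0 (fully open) to 1 (shut), set as the call begins (left out, the last holds). The fingers move at their own pace and stop on an object; "newtons" is the grip in N (left out, the last holds). Time passes only in rows, so rows that repeat a pose let the fingers close. It gives the time, the measured TCP pose, the force and the opening at its end, in the units of the state.
- bot.get_state(): the state, without advancing time (a new reading comes with each control period).
- bot.camera(name): name is "scene" or "side" or "wrist"; returns (picture, depth): 420x560x3 uint8, red, green, blue; 420x560 float32, m along the optical axis (not along the pixel's ray), 0 where there is no reading.
- bot.camera_model(name): a dict with "fov_y" (degrees; the focal length in pixels is half the picture's height over the tangent of half this angle, whatever the lens; pixels are square), "cx", "cy" (the principal point, pixels), "pose" (4x4, takes a point from camera to world coordinates); the wrist camera has in their place "tool_from_camera" (4x4, takes a point from camera to tool coordinates, whose origin is the TCP and whose axes are the flange's). Camera axes: x right, y down, z forward; pixel columns grow to the right and rows downward; lengths in m; the calibration is good to about 2 mm. The wrist camera is an equidistant fisheye: a pixel r from the principal point sees the ray r / f radians off the axis. A picture is of the moment at which its call begins: read the wrist's pose just before it. camera_model takes no time and is no camera call.
- bot.close_job(): hands the job in, once; it reports no verdict.
The state is a dict: "clock": time; "qpos": joint angles; "qd": joint speeds; "joint_torque": joint torques, N m; "ee_pos": TCP position; "eef_rot": TCP orientation; "wrist_force": force on the tool from outside, world axes, zero at the start; "ft_torque": the same for the moment, N m; "gripper_width": opening from 0.0 (shut) to 1.0 (fully open).
Only numpy, scipy, OpenCV 4.12 (cv2) and the standard library are available. Lean on these libraries where they do the work, as an engineer would, in place of code of your own. Each camera call takes 0.05 s, during which the arm holds its last target.

## Working session

There is one attempt and no reset: what is moved stays moved. The work goes in short steps, Python scripts to look and compute and a tool call to move; the robot and the scene stay as the last step left them, time stands still between calls to the robot, and variables do not carry over. Pictures are saved under pics/ and viewed, and the job is handed in when it is done.

Besides the shell and the picture viewer there is one more tool, called after "Call:" as name([rows], argument=value, ...), one row to a line, values as JSON. carry_out: Moves the arm, as the interface text tells. Its arguments: {"type":"object","properties":{"moves":{"type":"array","items":{"type":"array"}},"claw":{"type":"number"},"newtons":{"type":"number"}},"required":["moves"]}

```bash
ls; mkdir -p pics
python3 - <<'E'
from rig import bot
import cv2,numpy as np
s=bot.get_state();print(s)
for n in("scene","side","wrist"):
    p,d=bot.camera(n);cv2.imwrite(f"pics/{n}0.png",p[:,:,::-1]);np.save(f"pics/{n}0.npy",d)
    print(n,bot.camera_model(n))
E
```

```text
pics
{'clock': 0.0, 'qpos': array([-2.39369059e-03,  3.53639382e-01,  1.63413138e+00, -2.57021526e-05,
        1.15523454e+00, -2.41441006e-03]), 'qd': array([-0.00066149,  0.00184267, -0.00030102, -0.00074794, -0.00040558,
       -0.00060612]), 'joint_torque': array([-2.03471049e-03, -6.05236173e+01, -3.42063046e+01, -2.62302356e-04,
        9.48130677e-03,  3.61521288e-06]), 'ee_pos': array([ 6.24514154e-01, -2.95070068e-06,  2.30568351e-01]), 'eef_rot': array([-2.22071034e+00, -2.22077943e+00,  1.59095599e-03]), 'wrist_force': array([0.0952774 , 0.17771104, 0.58080279]), 'ft_torque': array([-0.02964272, -0.00350305, -0.03295723]), 'gripper_width': 0.9990459385007066}
scene {'fov_y': 46.86849513488821, 'cx': 286.3684598558934, 'cy': 208.43982804894375, 'pose': array([[-0.45751696,  0.70136524, -0.54659403,  1.25806366],
       [ 0.88919253,  0.36353321, -0.27781333,  0.38248034],
       [ 0.00385647, -0.61313164, -0.78997134,  1.07598988],
       [ 0.        ,  0.        ,  0.        ,  1.        ]])}
side {'fov_y': 47.275233855104986, 'cx': 291.72400726943107, 'cy': 208.25931359248935, 'pose': array([[ 0.75818763, -0.38775748,  0.52420955, -0.2738252 ],
       [-0.65197793, -0.44007365,  0.61746252, -0.98022388],
       [-0.0087349 , -0.8099255 , -0.58646772,  1.03894342],
       [ 0.        ,  0.        ,  0.        ,  1.        ]])}
wrist {'fov_y': 65.70646984690485, 'cx': 282.5902385702415, 'cy': 215.59606175192957, 'tool_from_camera': array([[-2.99859429e-04, -9.48685702e-01, -3.16220413e-01,
         8.13152949e-02],
       [ 9.99999869e-01, -4.15856286e-04,  2.99340331e-04,
        -8.04678526e-04],
       [-4.15482139e-04, -3.16220282e-01,  9.48685702e-01,
        -1.43075635e-01],
       [ 0.00000000e+00,  0.00000000e+00,  0.00000000e+00,
         1.00000000e+00]])}
```

View pics/scene0.png

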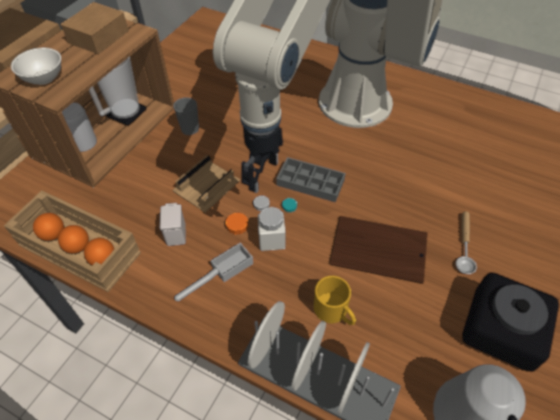

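View pics/side0.png

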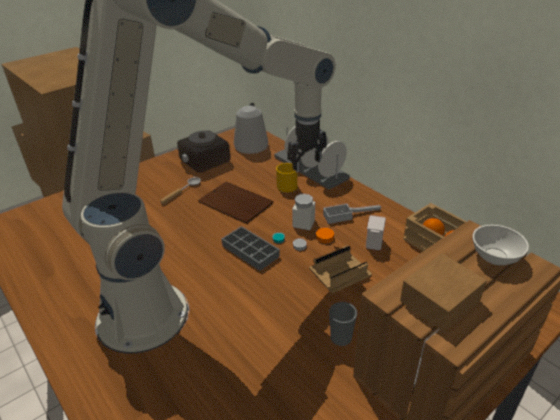

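View pics/wrist0.png

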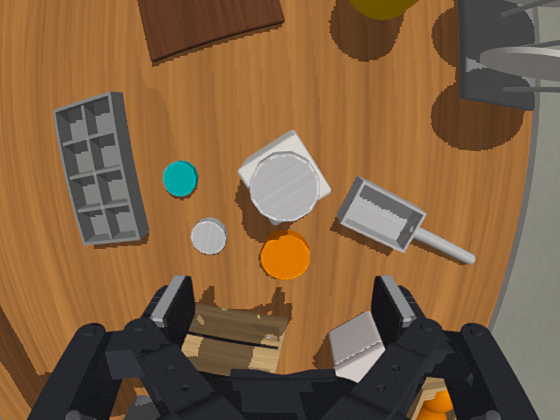

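Candidates: steel cap on the square white jar at scene (271,218), loose small steel cap (261,202), orange cap (237,222), turquoise cap (289,205). White flip box (173,223) is the jar look-alike. I choose the steel cap on the jar at (271,218): it is the larger grey one and sits on the square jar. Next, a crop to check it, then measurement.

```bash
cat > h.py <<'E'
import numpy as np,cv2
from rig import bot
from scipy.spatial.transform import Rotation as R
def K(n):
    m=bot.camera_model(n);return m,210/np.tan(np.radians(m['fov_y']/2))
def cloud(n,d,st=None):
    m,f=K(n);v,u=np.mgrid[0:420,0:560].astype(float)
    x=u-m['cx'];y=v-m['cy']
    if n!='wrist':
        P=np.stack([x/f*d,y/f*d,d],-1);T=m['pose']
    else:
        r=np.hypot(x,y)+1e-9;th=r/f;s=np.tan(th)/r
        P=np.stack([x*s*d,y*s*d,d],-1)
        T=np.eye(4);T[:3,:3]=R.from_rotvec(st['eef_rot']).as_matrix();T[:3,3]=st['ee_pos'];T=T@m['tool_from_camera']
    P=P@T[:3,:3].T+T[:3,3];P[d<=0]=np.nan
    return P
def proj(n,X,st=None):
    m,f=K(n);X=np.atleast_2d(X)
    if n!='wrist':T=m['pose']
    else:
        T=np.eye(4);T[:3,:3]=R.from_rotvec(st['eef_rot']).as_matrix();T[:3,3]=st['ee_pos'];T=T@m['tool_from_camera']
    c=(X-T[:3,3])@T[:3,:3]
    if n!='wrist': return np.c_[c[:,0]/c[:,2]*f+m['cx'],c[:,1]/c[:,2]*f+m['cy']]
    rr=np.hypot(c[:,0],c[:,1]);th=np.arctan2(rr,c[:,2]);
    return np.c_[c[:,0]/rr*th*f+m['cx'],c[:,1]/rr*th*f+m['cy']]
E
python3 - <<'E'
from h import *
st=bot.get_state()
ims=[cv2.imread(f'pics/{n}0.png') for n in('scene','side','wrist')]
a=cv2.resize(ims[0][150:260,150:360],None,fx=3.8,fy=3.8,interpolation=3)
b=cv2.resize(ims[2][110:290,170:480],None,fx=2.5,fy=2.5,interpolation=3)
cv2.imwrite('pics/c1.png',a);cv2.imwrite('pics/c2.png',b)
for n in('scene','side','wrist'):
    P=cloud(n,np.load(f'pics/{n}0.npy'),st);np.save(f'pics/{n}P.npy',P)
    z=P[...,2]
    pts={'scene':[(271,218),(274,242),(261,202),(200,190),(380,248),(173,223),(330,320)],'side':[(304,203),(338,268),(236,202),(376,232),(250,160)],'wrist':[(285,187),(210,237),(285,255),(240,340),(210,20),(360,350)]}[n]
    for u,v in pts: print(n,u,v,P[v,u].round(4))
E
```

```text
scene 271 218 [0.6325 0.0218 0.1077]
scene 274 242 [0.6499 0.0382 0.0349]
scene 261 202 [ 0.5341 -0.0656  0.0117]
scene 200 190 [ 0.5724 -0.2452  0.0061]
scene 380 248 [0.524  0.2856 0.0096]
scene 173 223 [ 0.7455 -0.1993  0.0846]
scene 330 320 [0.7718 0.2524 0.0142]
side 304 203 [ 0.6123 -0.0007  0.1044]
side 338 268 [ 0.5472 -0.2329  0.0099]
side 236 202 [0.5143 0.2682 0.0121]
side 376 232 [ 0.6985 -0.2471  0.082 ]
side 250 160 [ 0.7517  0.5013 -0.0009]
wrist 285 187 [0.6259 0.0176 0.1063]
wrist 210 237 [ 0.536  -0.0653  0.0159]
wrist 285 255 [ 0.6266 -0.0858  0.0216]
wrist 240 340 [ 0.568  -0.2004  0.0438]
wrist 210 20 [0.5428 0.1899 0.009 ]
wrist 360 350 [ 0.7205 -0.1969  0.0708]
```

View pics/c1.png

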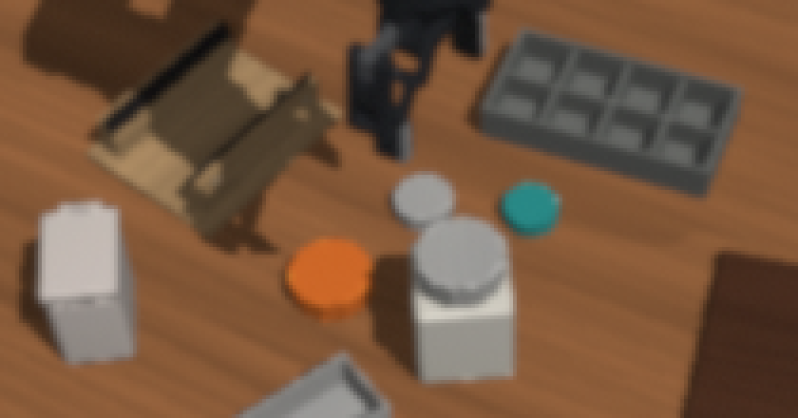

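View pics/c2.png

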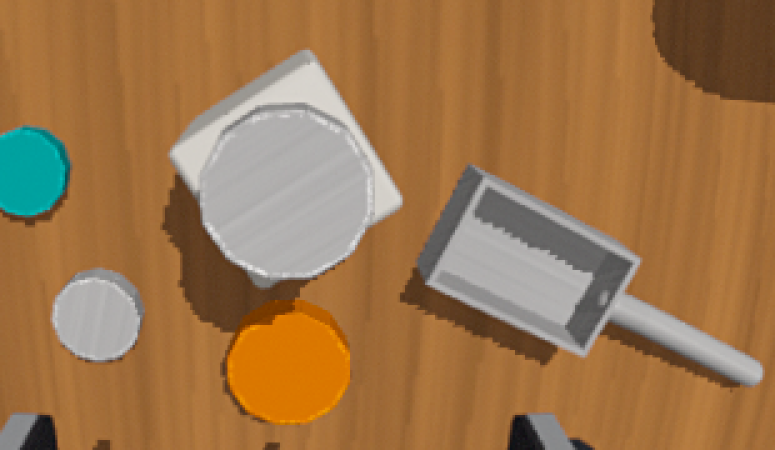

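Crop shows the larger steel cap on the white square jar, with small steel cap, orange and turquoise caps loose on the table. So the choice is confirmed. Moving to view the block from above.

Call:
carry_out([
  [[-0.15,-0.5,0.3],0],
  [[-0.15,-0.5,0.3],0],
  [[-0.15,-0.5,0.3],0],
  [[-0.15,-0.5,0.3],0],
  [[-0.15,-0.5,0.3],0],
], claw=0)

```text
clock: 0.65
ee_pos: [0.5796, -0.1533, 0.3232]
eef_rot: [2.223, 2.216, 0.0]
wrist_force: [0.8, 0.3, -0.8]
gripper_width: 1.0
```

Run:
```python
from h import *
st=bot.get_state();print(st['clock'],st['ee_pos'],abs(st['qd']).max())
p,d=bot.camera('wrist');cv2.imwrite('pics/w1.png',p[:,:,::-1]);np.save('pics/w1P.npy',cloud('wrist',d,st))
import pickle;pickle.dump(st,open('pics/w1.pkl','wb'))
```

```text
0.65 [ 0.57964207 -0.1533026   0.32320199] 0.050856055068796716
```

View pics/w1.png

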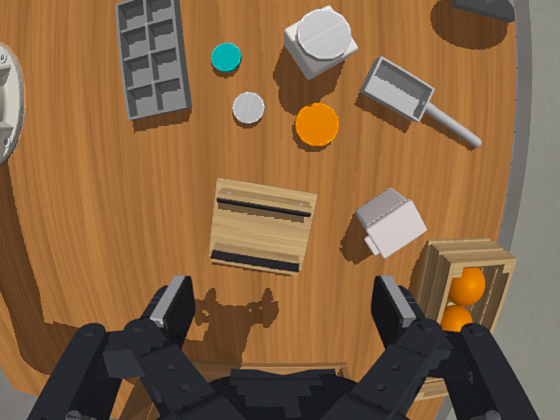

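Block at (263,227) with rails running nearly along image horizontal; jar at (321,42). Enlarging both.

Run:
```python
import cv2
a=cv2.imread('pics/w1.png')
cv2.imwrite('pics/c3.png',cv2.resize(a[165:285,195:335],None,fx=5,fy=5,interpolation=2))
a=cv2.imread('pics/wrist0.png')
cv2.imwrite('pics/c4.png',cv2.resize(a[120:240,220:350],None,fx=5,fy=5,interpolation=2))
```

```text
(no output)
```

View pics/c3.png

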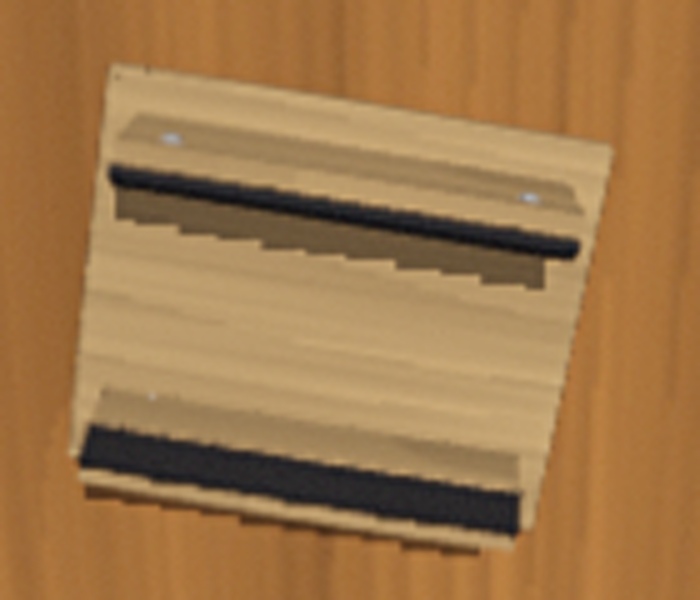

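View pics/c4.png

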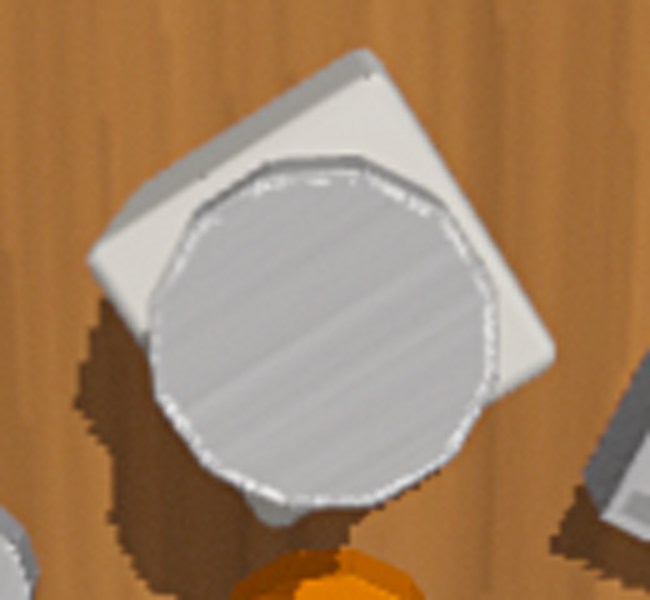

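```bash
cat >> h.py <<'E'
def ray(n,uv,z,st=None):
    m,f=K(n);uv=np.atleast_2d(uv).astype(float);x=uv[:,0]-m['cx'];y=uv[:,1]-m['cy']
    if n!='wrist': D=np.c_[x/f,y/f,np.ones_like(x)];T=m['pose']
    else:
        r=np.hypot(x,y)+1e-9;th=r/f;D=np.c_[x/r*np.sin(th),y/r*np.sin(th),np.cos(th)]
        T=np.eye(4);T[:3,:3]=R.from_rotvec(st['eef_rot']).as_matrix();T[:3,3]=st['ee_pos'];T=T@m['tool_from_camera']
    D=D@T[:3,:3].T;z=np.asarray(z,float)
    return T[:3,3]+D*((z-T[2,3])/D[:,2])[:,None]
def rectfit(P,hx,hy,x0):
    # P points on edges; fit centre, yaw
    from scipy.optimize import least_squares
    def f(q):
        c,s=np.cos(q[2]),np.sin(q[2]);d=P[:,:2]-q[:2];a=abs(d@[c,s])-hx;b=abs(d@[-s,c])-hy
        return np.where(np.maximum(a,b)==a,a,b)
    r=least_squares(f,x0,loss='soft_l1',f_scale=.002);return r.x,f(r.x)
E
python3 - <<'E'
from h import *
import pickle
s0=bot.get_state();s0['ee_pos']=np.array([ 6.24514154e-01, -2.95070068e-06,  2.30568351e-01]);s0['eef_rot']=np.array([-2.22071034e+00, -2.22077943e+00,  1.59095599e-03])
s1=pickle.load(open('pics/w1.pkl','rb'))
cv=lambda L,o:(np.array(L)+.5)/5-.5+o
c=cv([(110,65),(612,150),(532,528),(72,455)],(195,165))
B=ray('wrist',c,.008,s1);print('block corners',B.round(4)); print(B.mean(0),np.linalg.norm(B-np.roll(B,-1,0),axis=1))
e=cv([(110,65),(612,150),(360,107),(235,86),(485,128),(91,260),(72,455),(100,160),(590,250),(570,340),(550,430)],(195,165))
x,r=rectfit(ray('wrist',e,.008,s1),.075,.064,[.56,-.21,-.15]);print('block',x,(r*1e3).round(1))
# lips top z .048, inner edges
l=cv([(115,185),(575,258),(85,428),(520,492)],(195,165));print('lip',ray('wrist',l,.048,s1).round(4))
J=cv([(150,222),(200,191),(260,153),(320,117),(360,92),(400,100),(440,165),(480,230),(520,295),(545,336),(105,283),(125,308),(145,335),(495,396),(525,377)],(220,120))
Pj=ray('wrist',J,.08,s0);x,r=rectfit(Pj,.033,.033,[.625,.017,.5]);print('jar',x,(r*1e3).round(1))
cap=ray('wrist',cv([(325,332)],(220,120)),.106,s0);print('cap',cap)
P=np.load('pics/w1P.npy');print(P[227,263],P[35,322],P[270,300],P[150,60])
E
```

```text
block corners [[ 0.4837 -0.1667  0.008 ]
 [ 0.6299 -0.1932  0.008 ]
 [ 0.6085 -0.3173  0.008 ]
 [ 0.4626 -0.2918  0.008 ]]
[ 0.54616348 -0.24224851  0.008     ] [0.14861519 0.12585367 0.14811978 0.12688368]
block [ 0.54536908 -0.24281181 -0.18767875] [-0.2  0.5 -0.4 -0.6  0.1 -2.  -0.4 -0.9 -1.1 -0.9 -0.7]
lip [[ 0.4914 -0.1916  0.048 ]
 [ 0.6162 -0.213   0.048 ]
 [ 0.4774 -0.2639  0.048 ]
 [ 0.6022 -0.284   0.048 ]]
jar [0.62609115 0.01542132 0.55282919] [-0.8 -0.8 -0.7 -0.8 -0.7 -1.1 -1.  -0.9 -0.7 -0.5 -1.2 -1.8 -2.1 -3.5
 -3.7]
cap [[0.62532285 0.01843365 0.106     ]]
[ 0.55000096 -0.24291938  0.00926057] [0.6228121  0.01403802 0.10622853] [ 0.60682373 -0.31639043  0.00892043] [ 0.20320576 -0.10942533 -0.00026059]
```

Call:
carry_out([
  [[0.155,0.566,-0.2],0.088],
  [[0.155,0.566,-0.2],0.088],
  [[0.155,0.566,-0.2],0.088],
  [[0.155,0.566,-0.2],0.088],
  [[0.155,0.566,-0.2],0.088],
])

```text
clock: 1.2
ee_pos: [0.6253, 0.0235, 0.2583]
eef_rot: [-1.522, -2.744, 0.001]
wrist_force: [-0.9, 0.1, -0.3]
gripper_width: 0.998
```

```bash
cat >> h.py <<'E'
def snap(n,name):
    import pickle
    st=bot.get_state();p,d=bot.camera(n);cv2.imwrite(f'pics/{name}.png',p[:,:,::-1]);np.save(f'pics/{name}P.npy',cloud(n,d,st));pickle.dump(st,open(f'pics/{name}.pkl','wb'))
    Rm=R.from_rotvec(st['eef_rot']).as_matrix();yaw=np.arctan2(Rm[1,1],Rm[0,1])
    print(st['clock'],st['ee_pos'].round(4),'jaw yaw',yaw.round(4),'tilt',Rm[2].round(3),'q',st['qpos'].round(3),'qd',abs(st['qd']).max().round(3),'w',st['gripper_width'],'F',st['wrist_force'].round(2),'T',st['ft_torque'].round(3))
E
python3 - <<'E'
from h import *
snap('wrist','w2')
E
```

```text
1.2 [0.6253 0.0235 0.2583] jaw yaw 0.5577 tilt [ 0.003 -0.002 -1.   ] q [ 0.034  0.333  1.601  0.002  1.212 -0.524] qd 0.059 w 0.9984343238584233 F [-0.92  0.09 -0.34] T [ 0.037 -0.022 -0.01 ]
```

View pics/w2.png

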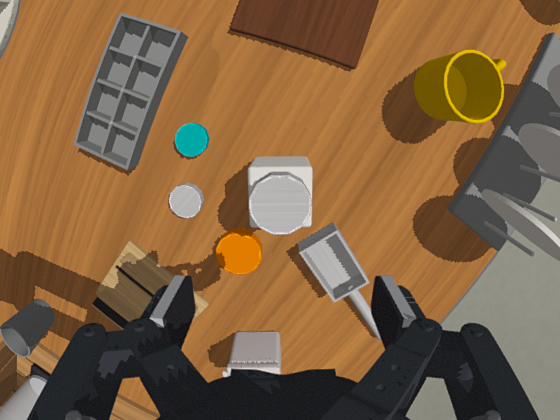

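Run:
```python
import cv2
a=cv2.imread('pics/w2.png')
cv2.imwrite('pics/c5.png',cv2.resize(a[145:245,230:330],None,fx=6,fy=6,interpolation=2))
```

```text
(no output)
```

View pics/c5.png

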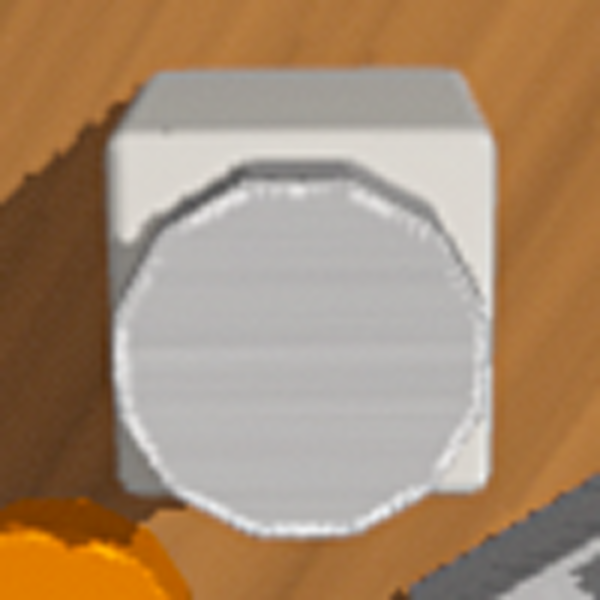

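Run:
```python
from h import *
import pickle
s=pickle.load(open('pics/w2.pkl','rb'))
cv=lambda L,o:(np.array(L)+.5)/6-.5+o
J=cv([(110,160),(112,230),(118,470),(496,160),(494,250),(491,460),(140,129),(220,129),(300,129),(400,129),(460,129),(140,492),(470,492)],(230,145))
x,r=rectfit(ray('wrist',J,.08,s),.033,.033,[.625,.017,.55]);print('jar',x,(r*1e3).round(1))
print('cap',ray('wrist',cv([(303,357)],(230,145)),.106,s))
print(bot.get_state()['ee_pos'])
```

```text
jar [0.62511025 0.0171328  0.55829384] [-0.6 -0.6 -0.3 -0.7 -0.7 -0.3 -0.3 -0.4 -0.5 -0.5 -0.4 -1.2 -1.2]
cap [[0.62500092 0.01763041 0.106     ]]
[0.62526132 0.02143256 0.2593831 ]
```

Call:
carry_out([
  [[0,-0.014,-0.15],0],
  [[0,-0.014,-0.3],0],
  [[0,-0.014,-0.43],0],
  [[0,-0.014,-0.43],0],
  [[0,-0.014,-0.43],0],
])

```text
clock: 1.75
ee_pos: [0.6251, 0.0169, 0.1307]
eef_rot: [-1.529, -2.74, 0.003]
wrist_force: [0.7, -0.7, 0.8]
gripper_width: 0.997
```

Run:
```python
from h import *
snap('wrist','w3')
```

```text
1.75 [0.6251 0.0169 0.1307] jaw yaw 0.5529 tilt [ 0.002 -0.003 -1.   ] q [ 0.024  0.462  1.713  0.     0.97  -0.529] qd 0.036 w 0.9967642401470322 F [ 0.7  -0.71  0.77] T [0.017 0.009 0.031]
```

View pics/w3.png

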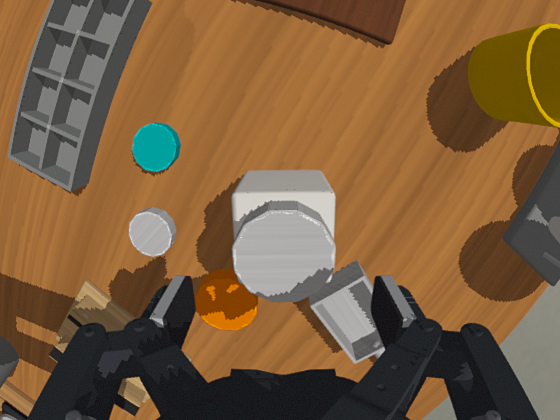

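Jar is centred between the pads (jar at 283, fingers 178/392). Descending.

Call:
carry_out([
  [[0,0.001,-0.1],0],
  [[0,0.001,-0.2],0],
  [[0,0.001,-0.279],0],
  [[0,0.001,-0.279],0],
  [[0,0.001,-0.279],0],
])

```text
clock: 2.3
ee_pos: [0.6278, 0.0172, 0.0507]
eef_rot: [1.53, 2.742, 0.002]
wrist_force: [0.7, 0.6, 0.6]
gripper_width: 1.0
```

Call:
carry_out([
  [[0,0,0],0],
  [[0,0,0],0],
  [[0,0,0],0],
  [[0,0,0],0],
  [[0,0,0],0],
], claw=1, newtons=50)

```text
clock: 2.8
ee_pos: [0.6294, 0.0171, 0.0536]
eef_rot: [1.529, 2.739, 0.004]
wrist_force: [-1.9, -0.8, 10.2]
gripper_width: 0.765
```

Run:
```python
from h import *
snap('wrist','w4')
```

```text
2.8 [0.6294 0.0171 0.0536] jaw yaw 0.5528 tilt [-0.003  0.005 -1.   ] q [ 0.025  0.564  1.751  0.     0.822 -0.528] qd 0.001 w 0.7648416357481179 F [-1.94 -0.81 10.22] T [-0.245  0.576 -0.022]
```

View pics/w4.png

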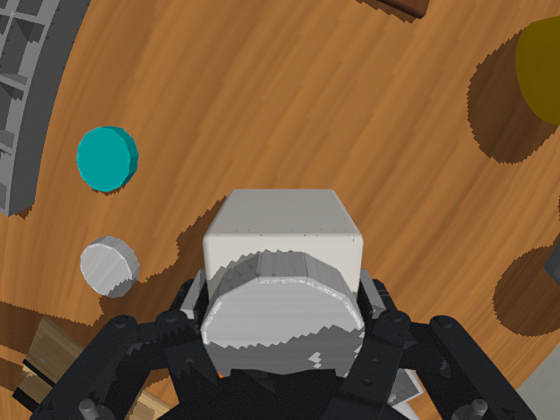

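Pads sit near the top edge of the faces (3 mm higher than planned); regripping a bit lower.

Call:
carry_out([
  [[0,0,0],0],
  [[0,0,0],0],
  [[-0.013,0,-0.01],0],
  [[-0.013,0,-0.022],0],
  [[-0.013,0,-0.022],0],
], claw=0)

```text
clock: 3.35
ee_pos: [0.6248, 0.0171, 0.0462]
eef_rot: [1.529, 2.74, 0.003]
wrist_force: [-0.4, 0.0, 0.4]
gripper_width: 0.998
```

Run:
```python
from h import *
snap('wrist','w5')
```

```text
3.35 [0.6248 0.0171 0.0462] jaw yaw 0.5528 tilt [-0.002  0.003 -1.   ] q [ 0.025  0.57   1.763  0.     0.805 -0.528] qd 0.01 w 0.998480805675579 F [-0.44  0.02  0.35] T [-0.054  0.011 -0.015]
```

View pics/w5.png

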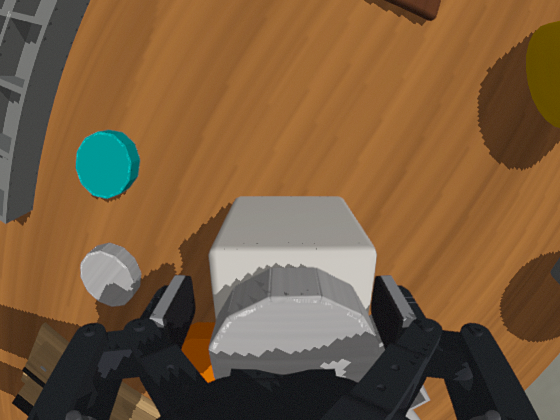

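Call:
carry_out([
  [[0.01,0.004,0.004],0],
  [[0.01,0.004,0.004],0],
  [[0.01,0.004,0.004],0],
])

```text
clock: 3.7
ee_pos: [0.6283, 0.0183, 0.0476]
eef_rot: [1.529, 2.74, 0.004]
wrist_force: [0.1, 0.2, 0.2]
gripper_width: 0.998
```

Call:
carry_out([
  [[0,0,0],0],
  [[0,0,0],0],
  [[0,0,0],0],
  [[0,0,0],0],
  [[0,0,0],0],
], claw=1, newtons=60)

```text
clock: 4.2
ee_pos: [0.6287, 0.0184, 0.048]
eef_rot: [1.529, 2.74, 0.004]
wrist_force: [0.9, 0.5, 4.5]
gripper_width: 0.756
```

Call:
carry_out([
  [[0,0,0.03],0],
  [[0,0,0.1],0],
  [[0,0,0.2],0],
  [[0,0,0.25],0],
  [[0,0,0.25],0],
])

```text
clock: 4.7
ee_pos: [0.6299, 0.0184, 0.1252]
eef_rot: [1.527, 2.737, 0.007]
wrist_force: [0.3, -0.4, -4.5]
gripper_width: 0.765
```

Run:
```python
from h import *
snap('wrist','w6')
snap('side','s6')
snap('scene','sc6')
a=cv2.imread('pics/s6.png')[150:260,250:400];b=cv2.imread('pics/sc6.png')[150:260,190:340]
cv2.imwrite('pics/c6.png',cv2.resize(np.hstack([a,b]),None,fx=2.6,fy=2.6,interpolation=2))
```

```text
4.7 [0.6299 0.0184 0.1252] jaw yaw 0.5528 tilt [-0.004  0.008 -1.   ] q [ 0.027  0.469  1.716  0.     0.947 -0.526] qd 0.039 w 0.7653014075624229 F [ 0.31 -0.35 -4.5 ] T [-0.005 -0.002 -0.035]
4.75 [0.6289 0.0183 0.1235] jaw yaw 0.5529 tilt [-0.003  0.006 -1.   ] q [ 0.027  0.471  1.717  0.     0.947 -0.526] qd 0.028 w 0.7578924052506983 F [ 0.68 -0.89 -4.4 ] T [0.057 0.014 0.071]
4.8 [0.6281 0.0183 0.1224] jaw yaw 0.5529 tilt [-0.002  0.004 -1.   ] q [ 0.027  0.472  1.718  0.     0.946 -0.526] qd 0.021 w 0.7591465953697398 F [ 0.47 -0.21 -5.86] T [ 0.022  0.022 -0.038]
```

View pics/w6.png

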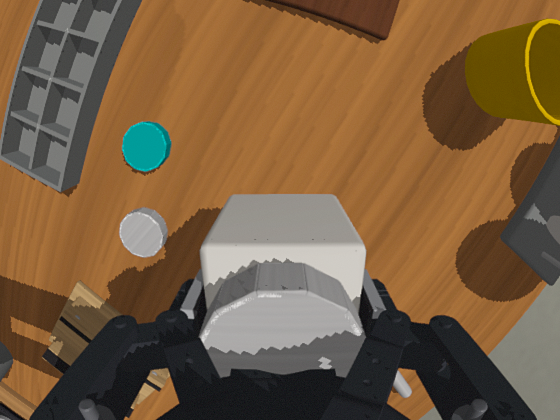

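View pics/c6.png

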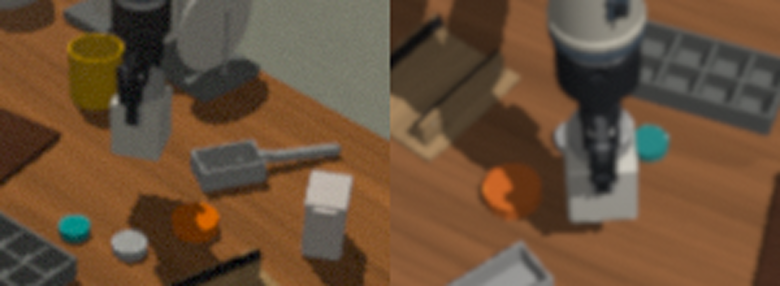

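Run:
```python
from h import *
import pickle
s=pickle.load(open('pics/w6.pkl','rb'));Rm=R.from_rotvec(s['eef_rot']).as_matrix()
for z in(.030,.032):
  p=ray('wrist',[(240,244),(283,244),(330,245),(204,262),(363,262)],s['ee_pos'][2]+z,s)
  print(((p-s['ee_pos'])@Rm).round(4))
# block frame in pixel check w1 ; current
s=bot.get_state();print(s['ee_pos'])
```

```text
[[ 0.0327 -0.0168 -0.0303]
 [ 0.0327 -0.0005 -0.0301]
 [ 0.0322  0.0175 -0.03  ]
 [ 0.0248 -0.0317 -0.0304]
 [ 0.0245  0.0313 -0.0299]]
[[ 0.0336 -0.0165 -0.0323]
 [ 0.0336 -0.0005 -0.0321]
 [ 0.0331  0.0171 -0.032 ]
 [ 0.0259 -0.0311 -0.0324]
 [ 0.0256  0.0307 -0.0319]]
[0.62769648 0.01835938 0.12175905]
```

Call:
carry_out([
  [[-0.05,-0.1,0.133],-0.02],
  [[-0.1,-0.23,0.133],-0.04],
  [[-0.15,-0.37,0.133],-0.06],
  [[-0.18,-0.51,0.133],-0.08],
  [[-0.21,-0.65,0.133],-0.095],
])

```text
clock: 5.35
ee_pos: [0.563, -0.1778, 0.1601]
eef_rot: [2.274, 2.166, -0.001]
wrist_force: [1.0, 0.4, -3.7]
gripper_width: 0.763
```

```bash
cat > go.py <<'E'
import sys
from h import *
x,y,z,yaw=map(float,sys.argv[1:5]);s=bot.get_state();Rm=R.from_rotvec(s['eef_rot']).as_matrix();c=np.arctan2(Rm[1,1],Rm[0,1])
d=(np.array([x,y,z])-s['ee_pos'])/.3;t=(yaw-c+np.pi)%(2*np.pi)-np.pi
print('clock',s['clock'],s['ee_pos'].round(4),'yaw',c.round(4),'shift',d.round(4),'turn',round(t/2/np.pi,4),'F',s['wrist_force'].round(1),s['ft_torque'].round(2),'w',s['gripper_width'],'q6',s['qpos'][5].round(2))
E
python3 go.py .546 -.2425 .16 -.172
```

```text
clock 5.35 [ 0.563  -0.1778  0.1601] yaw -0.0487 shift [-0.0567 -0.2157 -0.0003] turn -0.0196 F [ 1.   0.4 -3.7] [ 0.   -0.01  0.  ] w 0.7633911399128062 q6 -0.26
```

Call:
carry_out([
  [[-0.03,-0.11,0],-0.01],
  [[-0.0567,-0.2157,0],-0.0196],
  [[-0.0567,-0.2157,0],-0.0196],
  [[-0.0567,-0.2157,0],-0.0196],
  [[-0.0567,-0.2157,0],-0.0196],
])

```text
clock: 5.85
ee_pos: [0.5456, -0.2416, 0.1591]
eef_rot: [-2.402, -2.023, 0.001]
wrist_force: [0.3, -0.1, -4.4]
gripper_width: 0.761
```

```bash
python3 - <<'E'
from h import *
snap('wrist','w7');snap('side','s7')
a=cv2.imread('pics/s7.png')[180:310,270:420]
cv2.imwrite('pics/c7.png',cv2.resize(a,None,fx=5,fy=4.6,interpolation=2))
E
python3 go.py .546 -.2425 .16 -.172
```

```text
5.85 [ 0.5456 -0.2416  0.1591] jaw yaw -0.1711 tilt [-0.    -0.001 -1.   ] q [-0.419  0.387  1.76  -0.     0.996 -0.248] qd 0.013 w 0.7607147622930667 F [ 0.32 -0.08 -4.38] T [ 0.002  0.029 -0.007]
5.9 [ 0.5459 -0.2414  0.1594] jaw yaw -0.1705 tilt [-0.    -0.001 -1.   ] q [-4.190e-01  3.870e-01  1.759e+00 -1.000e-03  9.960e-01 -2.480e-01] qd 0.006 w 0.7585678345853016 F [-0.39  0.47 -5.72] T [-0.006  0.042  0.014]
clock 5.95 [ 0.5461 -0.2414  0.1596] yaw -0.1703 shift [-0.0002 -0.0037  0.0014] turn -0.0003 F [ 0.3  0.5 -4.4] [-0.01 -0.01  0.01] w 0.7575776741926179 q6 -0.25
```

View pics/w7.png

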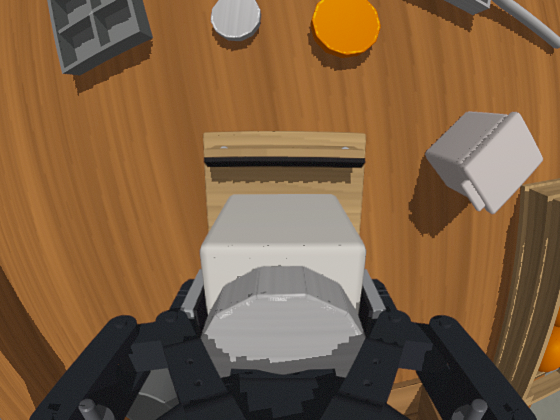

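View pics/c7.png

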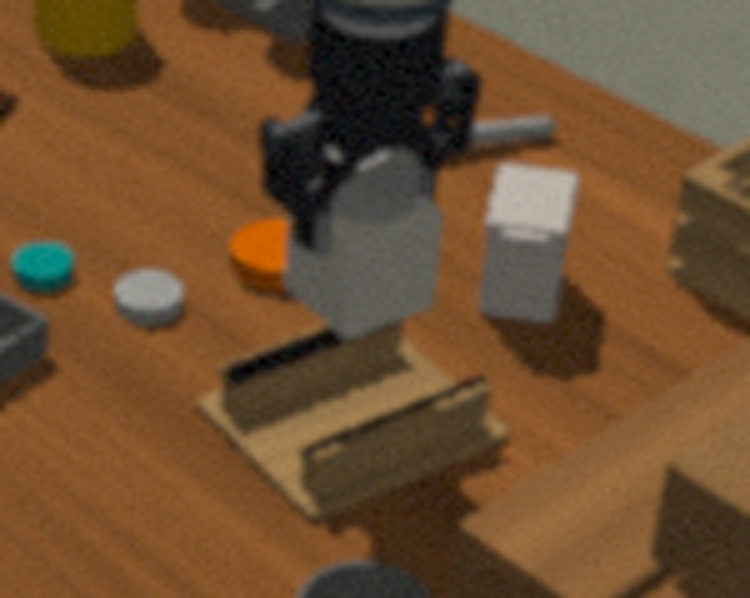

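Run:
```python
from h import *
import pickle
s=pickle.load(open('pics/w7.pkl','rb'));Rm=R.from_rotvec(s['eef_rot']).as_matrix()
a=cv2.imread('pics/w7.png')[120:200,190:380];cv2.imwrite('pics/c8.png',cv2.resize(a,None,fx=4,fy=4,interpolation=2))
p=ray('wrist',[(205,132.5),(285,133),(365,133.5),(207,200),(362,200)],.008,s)
print(((p-s['ee_pos'])@Rm).round(4))
p=ray('wrist',[(205,166),(285,166),(365,166)],.048,s);print(((p-s['ee_pos'])@Rm).round(4))
```

```text
[[ 0.0632 -0.0716  0.1512]
 [ 0.0612  0.0015  0.1511]
 [ 0.0624  0.0748  0.151 ]
 [-0.0011 -0.073   0.1512]
 [-0.0011  0.0754  0.151 ]]
[[ 0.0385 -0.0631  0.1112]
 [ 0.0378  0.0012  0.1111]
 [ 0.0386  0.0657  0.111 ]]
```

View pics/c8.png

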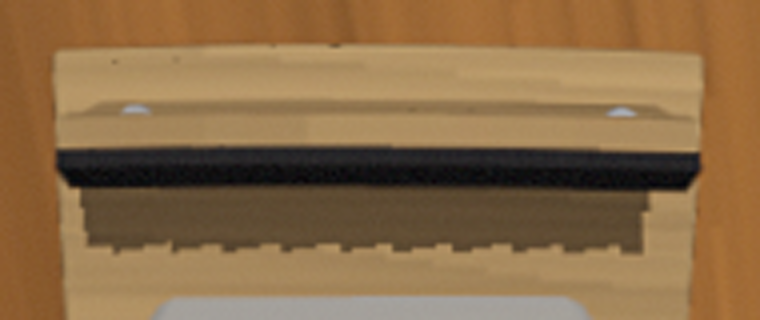

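Aligned within ~1 mm (block edges at 205–365 symmetric about the jar). Lowering in.

Call:
carry_out([
  [[0,0,-0.07],0],
  [[0,0,-0.14],0],
  [[0,0,-0.2],0],
  [[0,0,-0.2],0],
  [[0,0,-0.2],0],
])

```text
clock: 6.45
ee_pos: [0.5463, -0.2407, 0.0997]
eef_rot: [-2.401, -2.026, 0.001]
wrist_force: [0.6, -0.0, -3.6]
gripper_width: 0.762
```

```bash
python3 go.py .546 -.2417 .059 -.172
```

```text
clock 6.45 [ 0.5463 -0.2407  0.0997] yaw -0.1691 shift [-0.001  -0.0033 -0.1358] turn -0.0005 F [ 0.6 -0.  -3.6] [ 0.02 -0.    0.01] w 0.7617773344204246 q6 -0.25
```

Call:
carry_out([
  [[0,-0.003,-0.04],0],
  [[0,-0.003,-0.08],0],
  [[0,-0.003,-0.11],0],
  [[0,-0.003,-0.136],0],
  [[0,-0.003,-0.136],0],
])

```text
clock: 6.95
ee_pos: [0.5454, -0.2413, 0.0575]
eef_rot: [-2.399, -2.024, 0.003]
wrist_force: [-0.3, -0.1, -4.1]
gripper_width: 0.762
```

```bash
python3 go.py .546 -.2417 .057 -.172
```

```text
clock 6.95 [ 0.5454 -0.2413  0.0575] yaw -0.1693 shift [ 0.0021 -0.0013 -0.0015] turn -0.0004 F [-0.3 -0.1 -4.1] [-0.03  0.01 -0.04] w 0.762387300449095 q6 -0.25
```

Not yet in contact; inching down until the force changes.

Call:
carry_out([
  [[0,0,-0.007],0],
  [[0,0,-0.01],0],
  [[0,0,-0.01],0],
])

```text
clock: 7.25
ee_pos: [0.5459, -0.2414, 0.0562]
eef_rot: [-2.4, -2.025, 0.002]
wrist_force: [-4.9, 2.5, 9.9]
gripper_width: 0.762
```

Run:
```python
from h import *
snap('scene','sc9')
a=cv2.imread('pics/sc9.png')[120:240,150:290]
cv2.imwrite('pics/c9.png',cv2.resize(a,None,fx=5,fy=5,interpolation=2))
```

```text
7.25 [ 0.5459 -0.2414  0.0562] jaw yaw -0.1693 tilt [ 0.    -0.002 -1.   ] q [-4.190e-01  5.240e-01  1.819e+00 -1.000e-03  8.000e-01 -2.490e-01] qd 0.003 w 0.7620972887803114 F [-4.89  2.46  9.91] T [0.319 0.621 0.021]
```

View pics/c9.png

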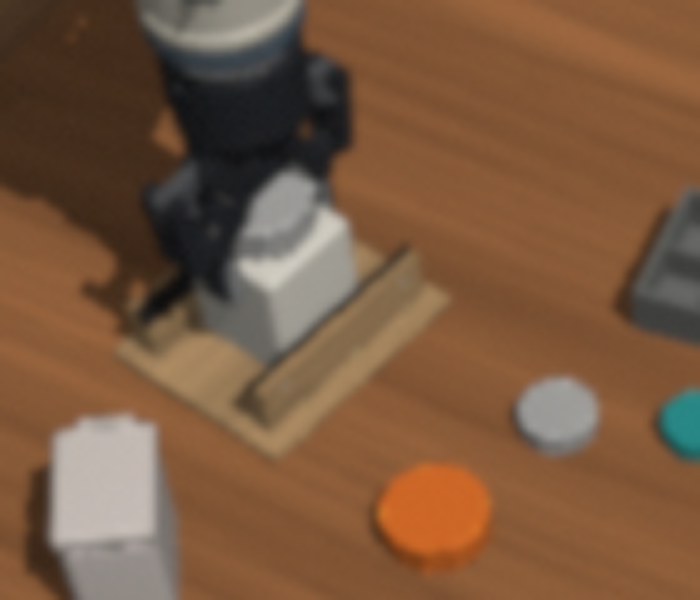

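Jar sits on the channel floor between the rails (contact force flipped to +10 N at TCP 0.056). Release and rise.

Call:
carry_out([
  [[0,0,0.003],0],
  [[0,0,0.003],0],
  [[0,0,0.003],0],
  [[0,0,0.003],0],
], claw=0)

```text
clock: 7.7
ee_pos: [0.546, -0.2415, 0.0572]
eef_rot: [-2.4, -2.025, 0.002]
wrist_force: [0.1, -0.0, -0.4]
gripper_width: 0.995
```

Call:
carry_out([
  [[0,0,0.1],0],
  [[0,0,0.22],0],
  [[0,0,0.34],0],
  [[0,0,0.34],-0.023],
  [[0,0,0.34],-0.046],
])

```text
clock: 8.2
ee_pos: [0.5468, -0.2419, 0.1607]
eef_rot: [2.672, 1.651, 0.001]
wrist_force: [-0.6, 0.3, 0.1]
gripper_width: 1.001
```

Run:
```python
from h import *
snap('wrist','w10')
a=cv2.imread('pics/w10.png')[100:330,170:400]
cv2.imwrite('pics/c10.png',cv2.resize(a,None,fx=2.6,fy=2.6,interpolation=2))
```

```text
8.2 [ 0.5468 -0.2419  0.1607] jaw yaw -0.464 tilt [ 0.     0.001 -1.   ] q [-0.419  0.386  1.757  0.     0.997  0.045] qd 1.441 w 1.000699660414281 F [-0.64  0.29  0.07] T [ 0.032 -0.075 -0.049]
```

View pics/c10.png

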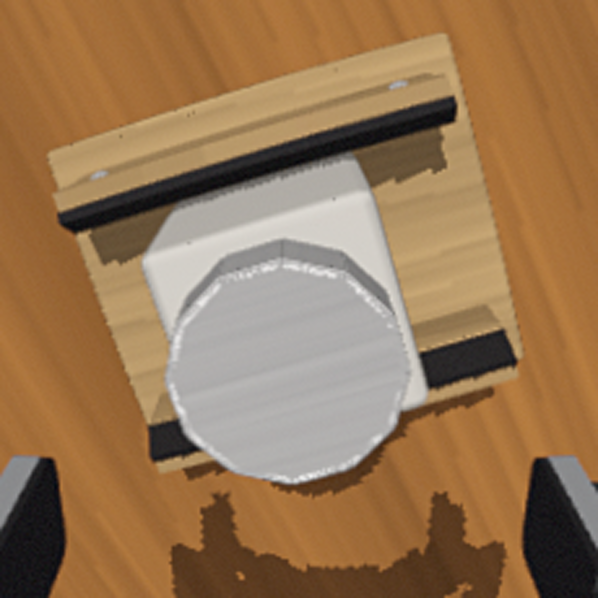

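```bash
python3 - <<'E'
from h import *
import pickle
s=pickle.load(open('pics/w10.pkl','rb'))
print(ray('wrist',[(170+288/2.6,100+370/2.6)],.114,s))
E
python3 go.py .546 -.2415 .145 -1.219
```

```text
[[ 0.54517505 -0.24117634  0.114     ]]
clock 8.25 [ 0.5463 -0.2417  0.1599] yaw -0.4731 shift [-0.0011  0.0006 -0.0497] turn -0.1187 F [0.1 0.1 0.2] [-0.03 -0.01  0.03] w 0.9964194783673388 q6 0.05
```

Call:
carry_out([
  [[-0.002,0.001,-0.05],-0.024],
  [[-0.002,0.001,-0.05],-0.048],
  [[-0.002,0.001,-0.05],-0.072],
  [[-0.002,0.001,-0.05],-0.096],
  [[-0.002,0.001,-0.05],-0.1187],
])

```text
clock: 8.75
ee_pos: [0.5456, -0.2413, 0.1445]
eef_rot: [-3.09, -0.561, 0.001]
wrist_force: [0.3, -0.7, 0.1]
gripper_width: 0.995
```

Call:
carry_out([
  [[0,0,0],0],
  [[0,0,0],0],
])

```text
clock: 8.95
ee_pos: [0.5454, -0.2413, 0.1441]
eef_rot: [-3.088, -0.57, 0.002]
wrist_force: [0.2, -0.7, -0.7]
gripper_width: 0.999
```

```bash
python3 - <<'E'
from h import *
snap('wrist','w11')
a=cv2.imread('pics/w11.png')[150:350,160:400]
cv2.imwrite('pics/c11.png',cv2.resize(a,None,fx=2.8,fy=2.8,interpolation=2))
E
python3 go.py .5457 -.2414 .090 -1.219
```

```text
8.95 [ 0.5454 -0.2413  0.1441] jaw yaw -1.2055 tilt [-0.001 -0.001 -1.   ] q [-0.419  0.405  1.771  0.     0.967  0.786] qd 0.002 w 0.9991185521791409 F [ 0.17 -0.74 -0.66] T [0.042 0.017 0.021]
clock 9.0 [ 0.5455 -0.2413  0.1442] yaw -1.2061 shift [ 0.0008 -0.0004 -0.1808] turn -0.0021 F [-0.9  0.1 -0.1] [ 0.01 -0.07 -0.02] w 1.0028823000011458 q6 0.79
```

View pics/c11.png

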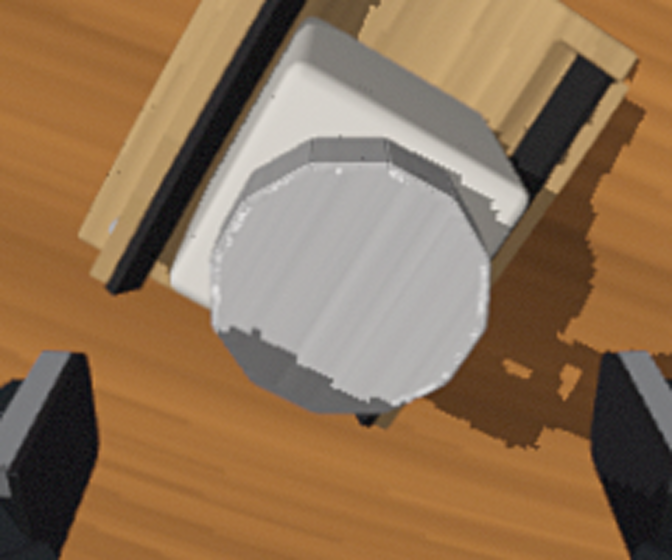

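Cap flats are square to the jaws and it is centred. Descend to grip height.

Call:
carry_out([
  [[0.001,0,-0.09],-0.001],
  [[0.001,0,-0.182],-0.001],
  [[0.001,0,-0.182],-0.001],
  [[0.001,0,-0.182],-0.001],
  [[0.001,0,-0.182],-0.001],
])

```text
clock: 9.5
ee_pos: [0.5466, -0.2417, 0.0909]
eef_rot: [-3.091, -0.562, -0.001]
wrist_force: [-0.6, 0.1, -0.5]
gripper_width: 0.997
```

```bash
python3 go.py .5457 -.2414 .090 -1.219
```

```text
clock 9.5 [ 0.5466 -0.2417  0.0909] yaw -1.2111 shift [-0.0029  0.0009 -0.003 ] turn -0.0013 F [-0.6  0.1 -0.5] [-0.02 -0.01 -0.01] w 0.9969954533628013 q6 0.79
```

Call:
carry_out([
  [[-0.002,0,-0.003],-0.001],
  [[-0.002,0,-0.003],-0.001],
  [[-0.002,0,-0.003],-0.001],
  [[-0.002,0,-0.003],-0.001],
  [[-0.002,0,-0.003],-0.001],
], claw=1, newtons=100)

```text
clock: 10.0
ee_pos: [0.547, -0.2421, 0.0919]
eef_rot: [3.091, 0.552, 0.004]
wrist_force: [-1.5, 0.5, 9.3]
gripper_width: 0.658
```

```bash
python3 - <<'E'
from h import *
snap('side','s12')
a=cv2.imread('pics/s12.png')[200:320,270:410]
cv2.imwrite('pics/c12.png',cv2.resize(a,None,fx=5,fy=5,interpolation=2))
E
python3 go.py .5457 -.2414 .090 -1.219
```

```text
10.0 [ 0.547  -0.2421  0.0919] jaw yaw -1.2171 tilt [ 0.002  0.002 -1.   ] q [-0.419  0.473  1.803  0.     0.862  0.797] qd 0.001 w 0.6583236288829705 F [-1.52  0.51  9.29] T [ 0.082  0.269 -0.047]
clock 10.05 [ 0.547  -0.2421  0.0919] yaw -1.2172 shift [-0.0043  0.0023 -0.0062] turn -0.0003 F [-0.8  1.2 10.2] [ 0.15  0.24 -0.04] w 0.6656170551340459 q6 0.8
```

View pics/c12.png

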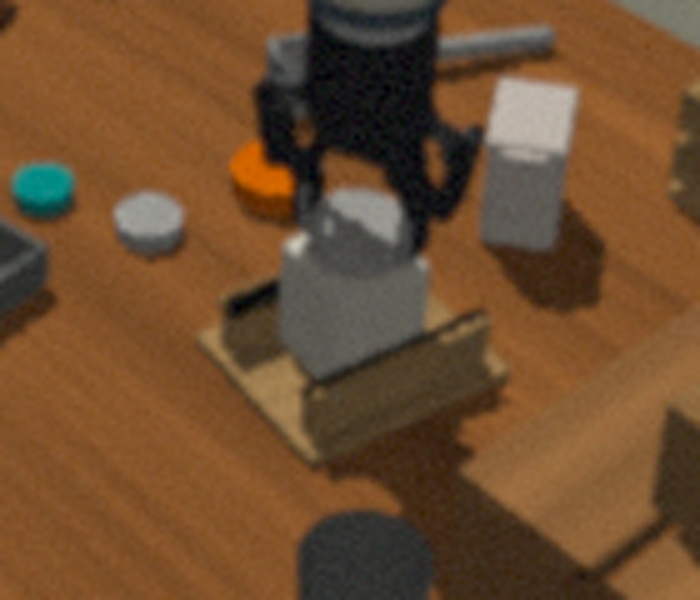

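Fingers hold the cap on its flats. Now the short hard anticlockwise twist.

Call:
carry_out([
  [[0,0,0],0.0238],
  [[0,0,0],0.0476],
  [[0,0,0],0.0714],
  [[0,0,0],0.095],
  [[0,0,0],0.095],
], newtons=110)

```text
clock: 10.55
ee_pos: [0.5474, -0.2422, 0.0926]
eef_rot: [2.79, 1.44, 0.006]
wrist_force: [-0.5, 0.4, 0.7]
gripper_width: 0.661
```

```bash
python3 - <<'E'
from h import *
snap('wrist','w13')
E
python3 go.py .547 -.242 .092 0.93
```

```text
10.55 [ 0.5474 -0.2422  0.0926] jaw yaw -0.6177 tilt [ 0.003  0.003 -1.   ] q [-0.42   0.472  1.802  0.003  0.863  0.196] qd 0.18 w 0.6607339695764985 F [-0.46  0.38  0.75] T [0.049 0.137 0.066]
clock 10.6 [ 0.5471 -0.2422  0.0924] yaw -0.6231 shift [-0.0003  0.0006 -0.0013] turn 0.2472 F [-0.9  0.5  1.1] [-0.02  0.13  0.06] w 0.6585206922491306 q6 0.2
```

View pics/w13.png

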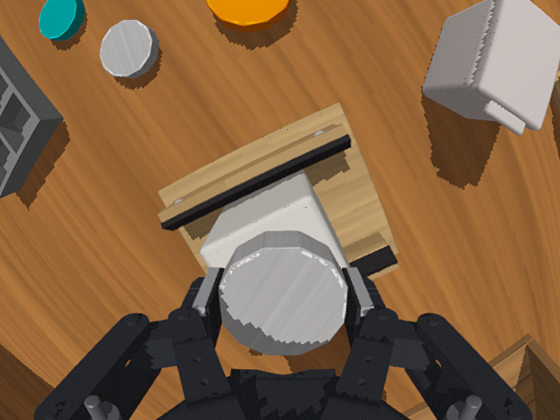

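Cap followed the jaws 0.6 rad and the torque has dropped: broken loose. Spinning on.

Call:
carry_out([
  [[0,0,0],0.0238],
  [[0,0,0],0.0476],
  [[0,0,0],0.0714],
  [[0,0,0],0.095],
  [[0,0,0],0.118],
])

```text
clock: 11.1
ee_pos: [0.5468, -0.2421, 0.0924]
eef_rot: [-2.085, -2.35, -0.005]
wrist_force: [-0.5, -0.4, -0.1]
gripper_width: 0.663
```

Call:
carry_out([
  [[0,0,0],0.0238],
  [[0,0,0],0.0476],
  [[0,0,0],0.0714],
  [[0,0,0],0.095],
  [[0,0,0],0.118],
])

```text
clock: 11.6
ee_pos: [0.5464, -0.242, 0.0923]
eef_rot: [-1.089, -2.944, -0.004]
wrist_force: [-2.2, 0.6, -0.5]
gripper_width: 0.662
```

```bash
python3 go.py .547 -.242 .092 1.03
```

```text
clock 11.6 [ 0.5464 -0.242   0.0923] yaw 0.862 shift [ 0.0019 -0.0002 -0.001 ] turn 0.0267 F [-2.2  0.6 -0.5] [ 0.12  0.13 -0.02] w 0.6623701921534906 q6 -1.29
```

Call:
carry_out([
  [[0,0,0],0.02],
  [[0,0,0],0.026],
  [[0,0,0],0.026],
])

```text
clock: 11.9
ee_pos: [0.5463, -0.2419, 0.0923]
eef_rot: [-0.85, -3.021, -0.004]
wrist_force: [-0.2, -1.1, -0.4]
gripper_width: 0.661
```

```bash
python3 - <<'E'
from h import *
snap('wrist','w14')
E
python3 go.py .547 -.242 .092 1.03
```

```text
11.9 [ 0.5463 -0.2419  0.0923] jaw yaw 1.022 tilt [ 0.004  0.002 -1.   ] q [-0.421  0.474  1.8    0.003  0.871 -1.444] qd 0.037 w 0.6611392331040902 F [-0.15 -1.11 -0.45] T [-0.024 -0.005  0.051]
clock 11.95 [ 0.5463 -0.2419  0.0923] yaw 1.0212 shift [ 0.0023 -0.0003 -0.0011] turn 0.0014 F [-0.1  0.1 -0.4] [-0.01  0.02  0.03] w 0.6575500237450371 q6 -1.44
```

View pics/w14.png

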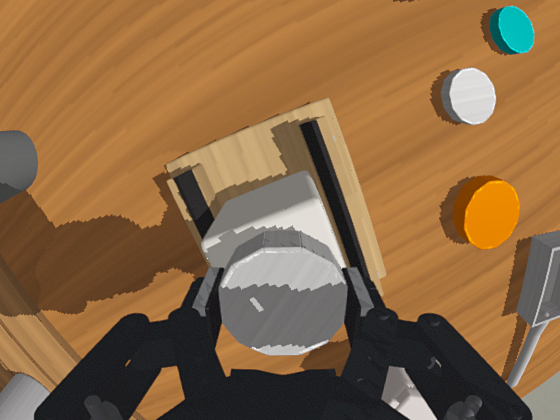

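Turned 2.24 rad in total with the cap still on its flats. Lifting straight up.

Call:
carry_out([
  [[0,0,0.02],0],
  [[0,0,0.05],0],
  [[0,0,0.09],0],
  [[0,0,0.15],0],
  [[0,0,0.2],0],
])

```text
clock: 12.45
ee_pos: [0.5467, -0.2421, 0.1543]
eef_rot: [-0.853, -3.022, -0.004]
wrist_force: [1.2, 0.1, -1.3]
gripper_width: 0.664
```

Run:
```python
from h import *
snap('side','s15');snap('scene','sc15')
a=cv2.imread('pics/s15.png')[180:300,270:410];b=cv2.imread('pics/sc15.png')[120:240,150:290]
cv2.imwrite('pics/c15.png',cv2.resize(np.hstack([a,b]),None,fx=2.8,fy=2.8,interpolation=2))
```

```text
12.45 [ 0.5467 -0.2421  0.1543] jaw yaw 1.0206 tilt [ 0.002  0.002 -1.   ] q [-0.421  0.395  1.76   0.002  0.989 -1.442] qd 0.286 w 0.6641026683513952 F [ 1.22  0.1  -1.27] T [ 0.001 -0.045 -0.003]
12.5 [ 0.5479 -0.2427  0.1566] jaw yaw 1.0207 tilt [-0.001  0.002 -1.   ] q [-0.421  0.392  1.758  0.002  0.99  -1.443] qd 0.066 w 0.6598576067509827 F [0.86 0.02 2.57] T [-0.002 -0.073 -0.027]
```

View pics/c15.png

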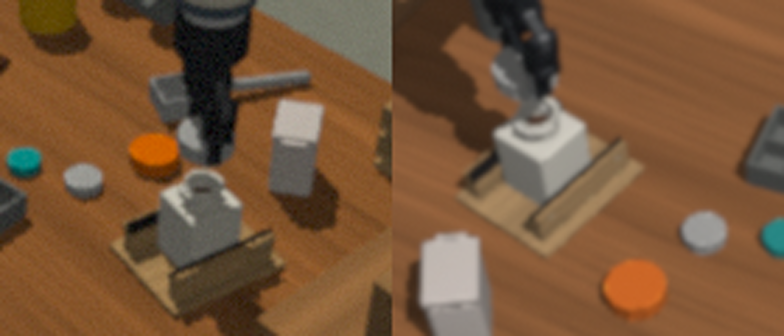

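Cap is off and in the gripper; jar stands open in the block. Measuring the board.

Run:
```python
import cv2,numpy as np
a=cv2.imread('pics/scene0.png')[205:290,320:440]
b=cv2.imread('pics/side0.png')[170:230,190:280]
cv2.imwrite('pics/c16.png',cv2.resize(a,None,fx=6,fy=6,interpolation=2))
cv2.imwrite('pics/c17.png',cv2.resize(b,None,fx=8,fy=8,interpolation=2))
```

```text
(no output)
```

View pics/c16.png

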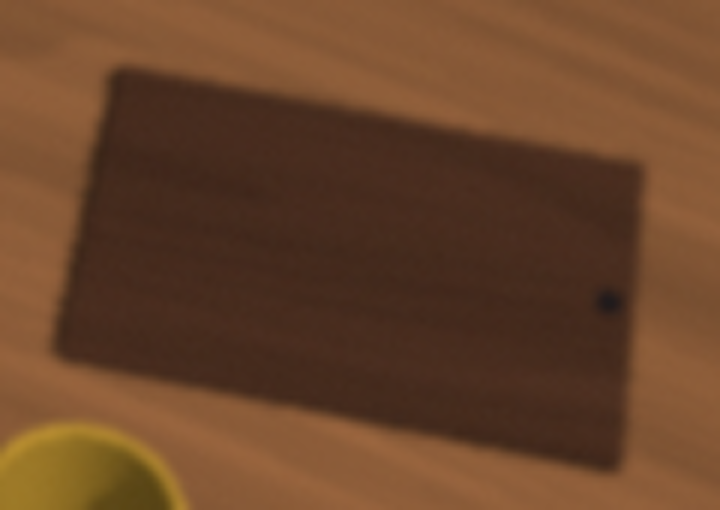

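View pics/c17.png

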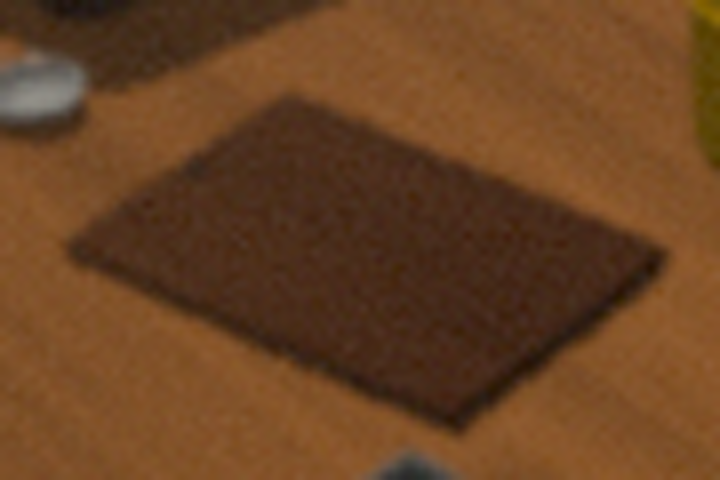

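Run:
```python
from h import *
A=(np.array([(115,70),(642,165),(618,468),(60,350)])+.5)/6-.5+(320,205)
B=(np.array([(290,95),(664,250),(460,420),(70,245)])+.5)/8-.5+(190,170)
for n,q in(('scene',A),('side',B)):
    p=ray(n,q,.010);print(n,p[:,:2].round(4).tolist(),p.mean(0).round(4),np.linalg.norm(p-np.roll(p,-1,0),axis=1).round(4))
    e=p[1]-p[0] if n=='scene' else p[0]-p[3]
    print(np.arctan2(e[1],e[0]))
    rec=cv2.minAreaRect(p[:,:2].astype(np.float32)*1000);print(rec)
```

```text
scene [[0.4783, 0.148], [0.4186, 0.3789], [0.5723, 0.4161], [0.6267, 0.1868]] [0.524  0.2825 0.01  ] [0.2385 0.1581 0.2357 0.1533]
1.8239503430983683
((524.9866333007812, 283.27740478515625), (158.06100463867188, 238.48077392578125), 14.504661560058594)
side [[0.5679, 0.4139], [0.6231, 0.1865], [0.4738, 0.1442], [0.4164, 0.3742]] [0.5203 0.2797 0.01  ] [0.234  0.1551 0.237  0.1566]
0.2562633738470269
((520.8594970703125, 279.05828857421875), (156.59463500976562, 238.79364013671875), 14.024674415588379)
```

Call:
carry_out([
  [[0,0.1,0.03],0],
  [[0,0.25,0.03],0],
  [[0,0.4,0.03],0],
  [[-0.02,0.55,0.03],0],
  [[-0.04,0.7,0.03],0],
])

```text
clock: 13.05
ee_pos: [0.5354, -0.031, 0.1641]
eef_rot: [0.854, 3.022, 0.003]
wrist_force: [0.6, 0.1, -0.3]
gripper_width: 0.659
```

Call:
carry_out([
  [[0,0.16,0],0],
  [[-0.01,0.32,0],0],
  [[-0.02,0.48,0],0],
  [[-0.03,0.64,0],0],
  [[-0.04,0.8,0],0],
])

```text
clock: 13.55
ee_pos: [0.5228, 0.2109, 0.164]
eef_rot: [0.854, 3.021, 0.003]
wrist_force: [0.8, -0.0, -0.5]
gripper_width: 0.661
```

```bash
python3 go.py .509 .337 .10 1.02
```

```text
clock 13.55 [0.5228 0.2109 0.164 ] yaw 1.0199 shift [-0.0458  0.4204 -0.2134] turn 0.0 F [ 0.8 -0.  -0.5] [ 0.05 -0.06 -0.01] w 0.6608099357246489 q6 -0.64
```

Call:
carry_out([
  [[-0.02,0.15,0],0],
  [[-0.04,0.3,0],0],
  [[-0.046,0.42,-0.07],0],
  [[-0.046,0.42,-0.14],0],
  [[-0.046,0.42,-0.213],0],
])

```text
clock: 14.05
ee_pos: [0.5085, 0.3383, 0.0991]
eef_rot: [0.851, 3.022, 0.003]
wrist_force: [0.4, -0.3, -0.6]
gripper_width: 0.66
```

Call:
carry_out([
  [[0,0,0],0],
  [[0,0,0],0],
  [[0,0,0],0],
])

```text
clock: 14.35
ee_pos: [0.5091, 0.3385, 0.1002]
eef_rot: [0.851, 3.021, 0.005]
wrist_force: [0.3, -0.1, -0.0]
gripper_width: 0.662
```

```bash
python3 - <<'E'
from h import *
snap('wrist','w16')
E
python3 go.py .509 .337 .02 1.02
```

```text
14.35 [0.5091 0.3385 0.1002] jaw yaw 1.0215 tilt [-0.002  0.004 -1.   ] q [ 0.584  0.478  1.77  -0.     0.889 -0.437] qd 0.01 w 0.6616453646642646 F [ 0.26 -0.12 -0.03] T [-0.029  0.026 -0.024]
clock 14.4 [0.5093 0.3385 0.1004] yaw 1.0215 shift [-0.0009 -0.0051 -0.2681] turn -0.0002 F [-0.   0.8 -0.6] [ 0.03 -0.02 -0.01] w 0.661474194154854 q6 -0.44
```

View pics/w16.png

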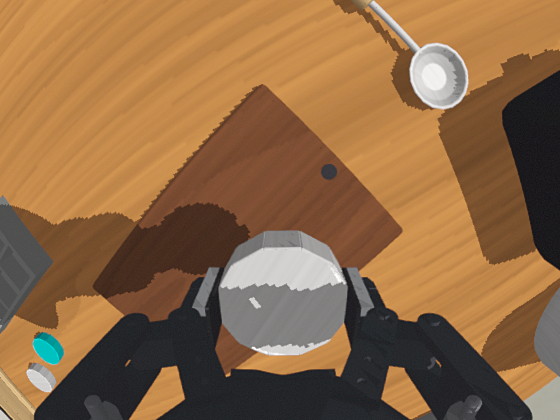

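Call:
carry_out([
  [[0,-0.004,-0.1],0],
  [[0,-0.004,-0.18],0],
  [[0,-0.004,-0.24],0],
  [[0,-0.004,-0.273],0],
  [[0,-0.004,-0.273],0],
])

```text
clock: 14.9
ee_pos: [0.5091, 0.337, 0.0181]
eef_rot: [0.852, 3.021, 0.004]
wrist_force: [-0.4, 0.3, -0.8]
gripper_width: 0.664
```

Call:
carry_out([
  [[0,0,0],0],
  [[0,0,-0.01],0],
  [[0,0,-0.01],0],
])

```text
clock: 15.2
ee_pos: [0.5095, 0.3372, 0.0157]
eef_rot: [0.852, 3.021, 0.006]
wrist_force: [-0.8, 0.1, -1.5]
gripper_width: 0.658
```

Call:
carry_out([
  [[0,0,-0.01],0],
  [[0,0,-0.02],0],
  [[0,0,-0.02],0],
])

```text
clock: 15.5
ee_pos: [0.5092, 0.337, 0.0094]
eef_rot: [0.852, 3.021, 0.005]
wrist_force: [-0.9, 0.8, -0.8]
gripper_width: 0.661
```

Call:
carry_out([
  [[0,0,-0.004],0],
  [[0,0,-0.006],0],
  [[0,0,-0.006],0],
])

```text
clock: 15.8
ee_pos: [0.5093, 0.3371, 0.008]
eef_rot: [0.852, 3.021, 0.005]
wrist_force: [-0.7, -1.7, 5.5]
gripper_width: 0.66
```

Contact at TCP 0.008 as predicted. Releasing and rising.

Call:
carry_out([
  [[0,0,0.002],0],
  [[0,0,0.002],0],
  [[0,0,0.002],0],
  [[0,0,0.002],0],
], claw=0)

```text
clock: 16.2
ee_pos: [0.5093, 0.3371, 0.0085]
eef_rot: [0.852, 3.021, 0.005]
wrist_force: [0.4, -0.0, -0.2]
gripper_width: 1.002
```

Call:
carry_out([
  [[0,0,0.1],0],
  [[0,0,0.25],0],
  [[0,0,0.4],0],
  [[0,0,0.55],0],
  [[0,-0.15,0.65],0],
])

```text
clock: 16.7
ee_pos: [0.5109, 0.2989, 0.2052]
eef_rot: [0.847, 3.019, 0.013]
wrist_force: [1.3, -0.6, -0.0]
gripper_width: 1.001
```

```bash
python3 - <<'E'
from h import *
snap('wrist','w17')
E
python3 go.py .546 -.2415 .2 -.1
```

```text
16.7 [0.5109 0.2989 0.2052] jaw yaw 1.024 tilt [-0.004  0.01  -1.   ] q [ 5.260e-01  3.230e-01  1.740e+00  1.000e-03  1.068e+00 -4.980e-01] qd 0.645 w 1.0006973804216919 F [ 1.34 -0.62 -0.03] T [-0.002 -0.008  0.034]
clock 16.75 [0.5113 0.2923 0.208 ] yaw 1.023 shift [ 0.1158 -1.7793 -0.0267] turn -0.1787 F [ 0.6 -3.8  2.1] [-0.21 -0.04 -0.02] w 1.0007071456878542 q6 -0.5
```

View pics/w17.png

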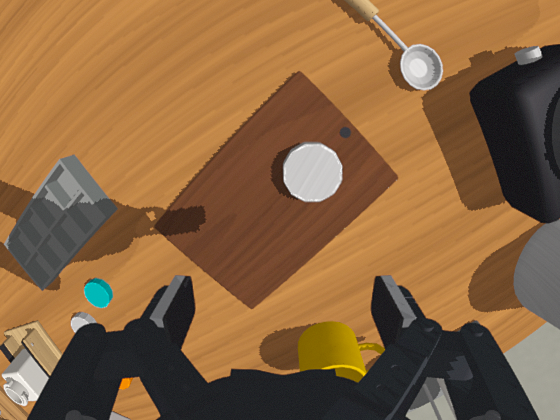

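Cap lies flat on the board at (313,172). Returning to the jar.

Call:
carry_out([
  [[0.01,-0.15,0],-0.01],
  [[0.02,-0.31,0],-0.02],
  [[0.03,-0.47,0],-0.04],
  [[0.04,-0.63,0],-0.055],
  [[0.05,-0.79,0],-0.07],
])

```text
clock: 17.25
ee_pos: [0.5259, 0.0534, 0.2079]
eef_rot: [1.49, 2.755, 0.006]
wrist_force: [-0.2, 0.2, 0.6]
gripper_width: 1.005
```

Call:
carry_out([
  [[0.01,-0.16,0],-0.02],
  [[0.02,-0.32,0],-0.04],
  [[0.03,-0.48,0],-0.06],
  [[0.04,-0.64,0],-0.08],
  [[0.05,-0.8,0],-0.1],
])

```text
clock: 17.75
ee_pos: [0.5405, -0.1886, 0.2076]
eef_rot: [2.273, 2.153, 0.0]
wrist_force: [1.6, -0.1, 0.2]
gripper_width: 1.003
```

```bash
python3 - <<'E'
from h import *
import pickle
s=pickle.load(open('pics/w17.pkl','rb'))
p=ray('wrist',[(299,72),(398,177),(251,308),(155,227)],.01,s);print(p.round(4),p.mean(0));print('cap',ray('wrist',[(313,172)],.03,s))
E
python3 go.py .546 -.2415 .19 -.13
```

```text
[[0.4167 0.3773 0.01  ]
 [0.5676 0.4158 0.01  ]
 [0.6229 0.1858 0.01  ]
 [0.4733 0.149  0.01  ]] [0.52011122 0.28196563 0.01      ]
cap [[0.51000447 0.33620775 0.03      ]]
clock 17.75 [ 0.5405 -0.1886  0.2076] yaw -0.0544 shift [ 0.0185 -0.1764 -0.0588] turn -0.012 F [ 1.6 -0.1  0.2] [ 0.01  0.02 -0.06] w 1.0026421922977475 q6 -0.28
```

Call:
carry_out([
  [[0.018,-0.09,-0.03],-0.01],
  [[0.018,-0.176,-0.058],-0.012],
  [[0.018,-0.176,-0.058],-0.012],
  [[0.018,-0.176,-0.058],-0.012],
  [[0.018,-0.176,-0.058],-0.012],
])

```text
clock: 18.25
ee_pos: [0.5458, -0.2405, 0.1903]
eef_rot: [2.353, 2.067, 0.0]
wrist_force: [0.3, 1.1, 1.1]
gripper_width: 1.001
```

Run:
```python
from h import *
snap('wrist','w18')
a=cv2.imread('pics/w18.png')[120:300,180:390]
cv2.imwrite('pics/c18.png',cv2.resize(a,None,fx=3,fy=3,interpolation=2))
```

```text
18.25 [ 0.5458 -0.2405  0.1903] jaw yaw -0.1292 tilt [-0.007  0.008 -1.   ] q [-0.415  0.346  1.742 -0.005  1.044 -0.283] qd 0.011 w 1.0011509735947492 F [0.29 1.15 1.11] T [ 0.032 -0.024 -0.02 ]
```

View pics/c18.png

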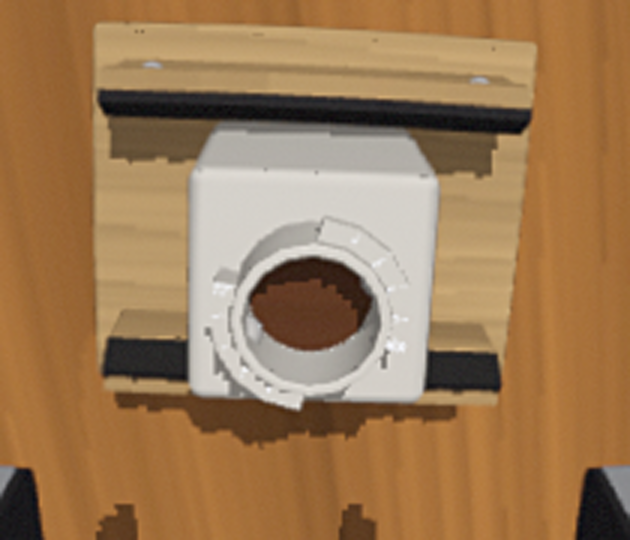

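```bash
python3 - <<'E'
from h import *
import pickle
s=pickle.load(open('pics/w18.pkl','rb'))
cv=lambda L,o:(np.array(L)+.5)/3-.5+o
J=cv([(191,200),(190,260),(189,380),(437,200),(433,280),(426,390),(220,170),(300,172),(400,176),(210,395),(400,403)],(180,120))
x,r=rectfit(ray('wrist',J,.088,s),.033,.033,[.546,-.241,-.15]);print('jar',x,(r*1e3).round(1))
E
python3 go.py .546 -.2415 .12 -.165
```

```text
jar [ 0.54619758 -0.24292152 -0.1649589 ] [-1.  -0.7 -0.2 -1.3 -0.7 -0.1 -0.8 -0.7 -0.8 -1.8 -1. ]
clock 18.3 [ 0.5459 -0.2403  0.1905] yaw -0.1287 shift [ 2.00e-04 -3.80e-03 -2.35e-01] turn -0.0058 F [-0.8 -0.4 -0. ] [-0.01  0.01  0.01] w 1.002467515092871 q6 -0.28
```

Call:
carry_out([
  [[0.001,-0.006,-0.12],-0.006],
  [[0.001,-0.006,-0.235],-0.006],
  [[0.001,-0.006,-0.235],-0.006],
  [[0.001,-0.006,-0.235],-0.006],
  [[0.001,-0.006,-0.235],-0.006],
])

```text
clock: 18.8
ee_pos: [0.5475, -0.2422, 0.122]
eef_rot: [2.388, 2.022, 0.002]
wrist_force: [-0.1, -0.5, 0.5]
gripper_width: 0.999
```

```bash
python3 go.py .546 -.2422 .056 -.165
```

```text
clock 18.8 [ 0.5475 -0.2422  0.122 ] yaw -0.1656 shift [-5.100e-03  1.000e-04 -2.199e-01] turn 0.0001 F [-0.1 -0.5  0.5] [ 0.06 -0.01  0.  ] w 0.9993004354292706 q6 -0.25
```

Call:
carry_out([
  [[-0.005,0,-0.11],0],
  [[-0.005,0,-0.22],0],
  [[-0.005,0,-0.22],0],
  [[-0.005,0,-0.22],0],
  [[-0.005,0,-0.22],0],
])

```text
clock: 19.3
ee_pos: [0.5475, -0.2429, 0.0583]
eef_rot: [2.386, 2.02, 0.004]
wrist_force: [0.4, 0.5, -0.0]
gripper_width: 0.999
```

```bash
python3 - <<'E'
from h import *
snap('wrist','w19')
E
python3 go.py .546 -.2422 .056 -.165
```

```text
19.3 [ 0.5475 -0.2429  0.0583] jaw yaw -0.1656 tilt [-0.008  0.014 -1.   ] q [-0.417  0.517  1.827 -0.006  0.783 -0.247] qd 0.007 w 0.9993211149285697 F [ 0.4   0.53 -0.03] T [-0.001 -0.026  0.014]
clock 19.35 [ 0.5475 -0.2428  0.0582] yaw -0.1656 shift [-0.0049  0.0021 -0.0074] turn 0.0001 F [ 0.  -1.1 -0.1] [ 0.04 -0.04  0.02] w 1.0010272499857333 q6 -0.25
```

View pics/w19.png

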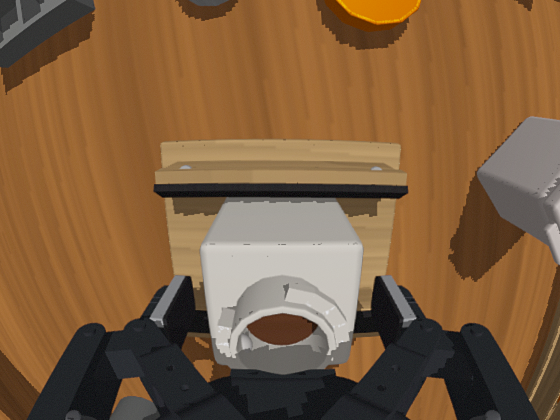

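Call:
carry_out([
  [[-0.003,0.001,-0.006],0],
  [[-0.003,0.001,-0.006],0],
  [[-0.003,0.001,-0.006],0],
  [[-0.003,0.001,-0.006],0],
  [[-0.003,0.001,-0.006],0],
], claw=1, newtons=60)

```text
clock: 19.85
ee_pos: [0.5475, -0.243, 0.0581]
eef_rot: [2.384, 2.019, 0.005]
wrist_force: [-1.3, 0.8, 10.5]
gripper_width: 0.759
```

Call:
carry_out([
  [[0,0,0.03],0],
  [[0,0,0.09],0],
  [[0,0,0.16],0],
  [[0,0,0.26],0],
  [[0,0,0.36],0],
])

```text
clock: 20.35
ee_pos: [0.5468, -0.2427, 0.1672]
eef_rot: [2.385, 2.019, 0.005]
wrist_force: [0.4, -0.2, -4.3]
gripper_width: 0.76
```

```bash
python3 - <<'E'
from h import *
snap('wrist','w20');snap('side','s20')
a=cv2.imread('pics/s20.png')[170:310,270:410]
cv2.imwrite('pics/c20.png',cv2.resize(a,None,fx=4,fy=4,interpolation=2))
E
python3 go.py .5346 .228 .165 .25
```

```text
20.35 [ 0.5468 -0.2427  0.1672] jaw yaw -0.1656 tilt [-0.008  0.015 -1.   ] q [-0.418  0.371  1.763 -0.005  0.991 -0.249] qd 0.588 w 0.7599066027940969 F [ 0.37 -0.25 -4.26] T [-0.012 -0.001 -0.   ]
20.4 [ 0.5494 -0.2439  0.1726] jaw yaw -0.1655 tilt [-0.01   0.022 -1.   ] q [-0.418  0.366  1.758 -0.005  0.994 -0.249] qd 0.125 w 0.7643502508375491 F [ 1.24 -0.81  0.48] T [-0.034 -0.102 -0.048]
clock 20.45 [ 0.5497 -0.244   0.1706] yaw -0.1655 shift [-0.0505  1.5732 -0.0187] turn 0.0661 F [ 1.  -0.9 -4. ] [ 0.01 -0.02  0.04] w 0.7581767109295967 q6 -0.25
```

View pics/c20.png

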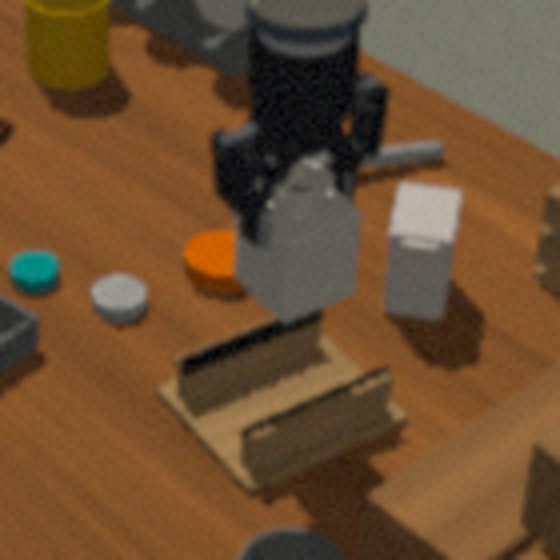

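View pics/w20.png

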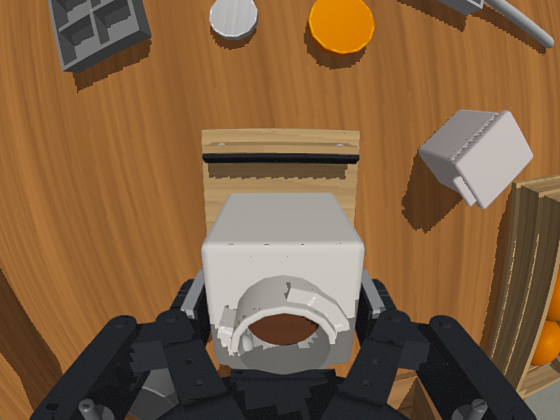

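Jar lifted clear and upright. Carrying to the board's near half.

Call:
carry_out([
  [[0,0.08,0],0.005],
  [[0,0.2,0],0.013],
  [[-0.01,0.35,0],0.02],
  [[-0.02,0.5,0],0.027],
  [[-0.03,0.65,0],0.033],
])

```text
clock: 20.95
ee_pos: [0.5395, -0.0474, 0.1695]
eef_rot: [2.158, 2.253, 0.013]
wrist_force: [1.1, 0.4, -3.5]
gripper_width: 0.761
```

Call:
carry_out([
  [[0,0.15,0],0.005],
  [[0,0.3,0],0.013],
  [[-0.01,0.45,0],0.02],
  [[-0.02,0.6,0],0.027],
  [[-0.02,0.7,0],0.033],
])

```text
clock: 21.45
ee_pos: [0.5321, 0.1651, 0.1684]
eef_rot: [1.911, 2.468, 0.015]
wrist_force: [0.2, 0.4, -3.8]
gripper_width: 0.761
```

```bash
python3 go.py .5346 .228 .15 .25
```

```text
clock 21.45 [0.5321 0.1651 0.1684] yaw 0.2532 shift [ 0.0084  0.2097 -0.0614] turn -0.0005 F [ 0.2  0.4 -3.8] [-0.03  0.01 -0.01] w 0.7612961845665769 q6 0.06
```

Call:
carry_out([
  [[0.008,0.12,0],0],
  [[0.008,0.2,-0.03],0],
  [[0.008,0.21,-0.08],0],
  [[0.008,0.21,-0.12],0],
  [[0.008,0.21,-0.12],0],
])

```text
clock: 21.95
ee_pos: [0.5325, 0.2265, 0.1296]
eef_rot: [1.913, 2.47, 0.007]
wrist_force: [-0.3, -0.9, -4.2]
gripper_width: 0.759
```

```bash
python3 - <<'E'
from h import *
snap('wrist','w21')
E
python3 go.py .5346 .228 .065 .25
```

```text
21.95 [0.5325 0.2265 0.1296] jaw yaw 0.2531 tilt [-0.011  0.014 -1.   ] q [ 0.407  0.392  1.831 -0.017  0.905  0.164] qd 0.03 w 0.7588966511559178 F [-0.26 -0.86 -4.21] T [-0.019 -0.007 -0.026]
clock 22.0 [0.5332 0.2266 0.1307] yaw 0.2526 shift [ 0.0046  0.0047 -0.2191] turn -0.0004 F [-0.2  0.5 -3.9] [ 0.   -0.03  0.02] w 0.7594423733261138 q6 0.16
```

View pics/w21.png

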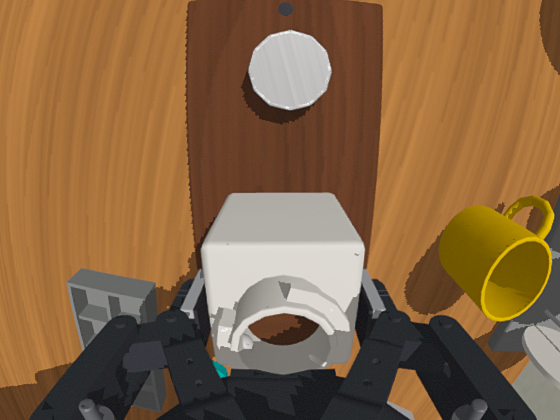

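Jar is square over the board (board edges 187/382, jar centre 283), cap ahead at (290,70). Lowering.

Call:
carry_out([
  [[0.004,0.004,-0.06],0],
  [[0.004,0.004,-0.12],0],
  [[0.004,0.004,-0.17],0],
  [[0.004,0.004,-0.2],0],
  [[0.004,0.004,-0.215],0],
])

```text
clock: 22.5
ee_pos: [0.5343, 0.2273, 0.0656]
eef_rot: [1.914, 2.469, 0.008]
wrist_force: [0.8, -0.2, -3.9]
gripper_width: 0.756
```

Call:
carry_out([
  [[0,0,0],0],
  [[0,0,0],0],
])

```text
clock: 22.7
ee_pos: [0.5347, 0.2273, 0.066]
eef_rot: [1.914, 2.468, 0.009]
wrist_force: [-0.4, 0.4, -3.2]
gripper_width: 0.761
```

Call:
carry_out([
  [[0,0,-0.008],0],
  [[0,0,-0.016],0],
  [[0,0,-0.016],0],
])

```text
clock: 23.0
ee_pos: [0.5346, 0.2273, 0.0611]
eef_rot: [1.914, 2.468, 0.009]
wrist_force: [-1.4, -0.9, -4.4]
gripper_width: 0.763
```

Call:
carry_out([
  [[0,0,-0.004],0],
  [[0,0,-0.006],0],
  [[0,0,-0.006],0],
])

```text
clock: 23.3
ee_pos: [0.5348, 0.2273, 0.0601]
eef_rot: [1.914, 2.468, 0.009]
wrist_force: [-2.3, -1.8, 5.9]
gripper_width: 0.762
```

Contact at the expected height. Release and rise.

Call:
carry_out([
  [[0,0,0],0],
  [[0,0,0],0],
  [[0,0,0],0],
  [[0,0,0],0],
], claw=0)

```text
clock: 23.7
ee_pos: [0.5349, 0.2273, 0.0602]
eef_rot: [1.914, 2.468, 0.01]
wrist_force: [-1.2, 0.3, -0.5]
gripper_width: 0.999
```

Call:
carry_out([
  [[0,0,0.06],0],
  [[0,0,0.16],0],
  [[0,0,0.3],0],
  [[0,0,0.45],0],
  [[0,-0.1,0.6],0],
])

```text
clock: 24.2
ee_pos: [0.5351, 0.2014, 0.2389]
eef_rot: [1.911, 2.47, 0.013]
wrist_force: [2.0, -0.7, 0.6]
gripper_width: 1.0
```

Call:
carry_out([
  [[0,-0.15,0.05],0],
  [[0,-0.3,0.05],0],
  [[0,-0.3,0.05],0],
  [[0,-0.3,0.05],0],
])

```text
clock: 24.6
ee_pos: [0.5352, 0.1106, 0.254]
eef_rot: [1.914, 2.468, 0.013]
wrist_force: [0.1, -0.4, 0.0]
gripper_width: 1.002
```

Run:
```python
from h import *
snap('wrist','w22');snap('scene','sc22');snap('side','s22')
a=cv2.imread('pics/sc22.png')[180:290,310:440];b=cv2.imread('pics/s22.png')[130:240,180:310]
cv2.imwrite('pics/c22.png',cv2.resize(np.hstack([a,b]),None,fx=3,fy=3,interpolation=2))
```

```text
24.6 [0.5352 0.1106 0.254 ] jaw yaw 0.2519 tilt [-0.009  0.018 -1.   ] q [ 0.207  0.199  1.79  -0.01   1.134 -0.041] qd 0.037 w 1.001509940185865 F [ 0.11 -0.39  0.03] T [-0.024 -0.049  0.01 ]
24.65 [0.5351 0.1114 0.2538] jaw yaw 0.253 tilt [-0.009  0.018 -1.   ] q [ 0.208  0.199  1.79  -0.009  1.134 -0.041] qd 0.026 w 0.9991169168457769 F [-0.16  0.96 -0.59] T [-0.016 -0.002  0.02 ]
24.7 [0.5351 0.112  0.2537] jaw yaw 0.2541 tilt [-0.009  0.018 -1.   ] q [ 0.209  0.2    1.79  -0.009  1.134 -0.041] qd 0.014 w 1.0000724174549311 F [ 0.02 -0.02  0.51] T [0.016 0.012 0.03 ]
```

View pics/c22.png

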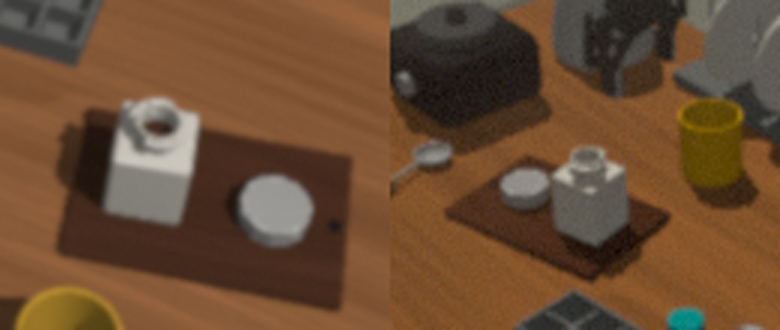

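View pics/sc22.png

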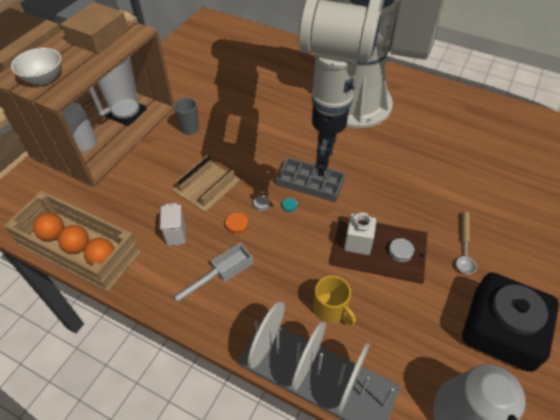

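View pics/w22.png

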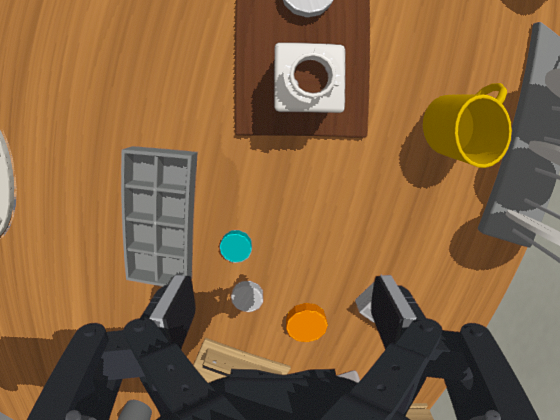

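Jar stands upright and open on the board at scene (361,235), with the cap flat beside it at (401,250). Everything else is in place and the gripper is free, so I'm handing in.

```bash
python3 -c "
from rig import bot
print(bot.close_job(), bot.get_state()['clock'])"
```

```text
the job is handed in; nothing more can be done
the job is handed in; nothing more can be done
```

The job is done and handed in at about 25 s on the robot's clock. The open jar stands on the serving board with its cap lying flat beside it.

- **Jar into the block:** I stood the jar in the channel, aligned to about 1 mm, and let go. I first had to re-grip it once, about 5 mm lower, because the first hold sat too near the top of its faces.
- **Cap:** I gripped it on its flats at 100–110 N and broke it loose with a 0.6 rad twist. I then spun it to about 2.24 rad, lifted it straight off and laid it on the board while the jar was still in the block.
- **Jar out:** I lifted the open jar out, stood it on the other half of the board and released it when it touched down at the expected height.

In the last pictures from all three cameras, the jar is upright and open with the cap flat next to it (gap about 47 mm, from positions measured earlier). The block is empty, the other objects look unmoved and the gripper is clear. The wrist force stayed near 10 N at every reading.

The one deviation was a tool tilt of about 1 degree that built up late on, which did not affect the placing.

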